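# Put the paint tubes and print stamps away after art class

## Task

Tidy up after the art class: take the T-handled hook from its stand, hook it into the finger hole of the cabinet's tray and pull the tray nearly all the way out with it (to within about a centimetre of its stop), and hang the hook properly back in its stand. Lay every paint tube flat in the tray, all of them on its floor and none on top of another, and set every print stamp in the cardboard box, rubber side down and flat on the box floor. When all the tubes are in, push the tray fully home, and leave everything else on the table alone.

Things in the scene. Friction and masses are not known exactly. Their poses are not given: they have to be found in the camera images.
- tray (a joint): how far the wooden cabinet's tray is pulled out, in m: 0 = fully home, 0.155 = its stop. The tray slides straight out along the hole frame's -x, on plain runners (about 2.5 N to move, stays where it is left)
- tray_hole (a point): centre of the 34 mm round finger hole, at the top face of the level steel lip on the tray's front, 50 mm above the table; moves with the tray. Lip 6 mm thick, 90 mm wide (y), free below; its front edge is 25 mm to -x of the hole, the tray's front panel (z 12 to 66 mm) 25 to 33 mm to +x. x points into the cabinet, -x is the way out (towards the robot), z up
- cabinet: low wooden cabinet that holds the one tray: 235 mm wide (y), 75 mm high, 215 mm deep (to +x); origin at the foot of the middle of its front face, which lies 37 mm to +x of the hole when the tray is home; fixed. x, y as tray_hole
- tray_floor (a point): centre of the tray's inner floor, 16 mm above the table, 130.5 mm to +x of the hole's centre, axes as tray_hole; moves with the tray. Inside 187 mm long (x), 200 mm wide (y), side walls 34 mm high. With the tray out by d, only the d + 4 mm of floor next to the front panel is uncovered; the cabinet's roof is 52 mm above this floor
- hook: T-shaped pull hook, 120 g: level wooden bar handle 116 mm long (y), 20 mm wide (x), 26 mm high, origin at the bar's centre; a steel shank 8 mm thick hangs straight down from its middle, and at the foot a level toe points to -x, reaching 18 mm from the shank's axis. Lowest face 95 mm below the origin. At the start it hangs in its stand, toe roughly towards the robot
- hook_tip (a point): on the hook: the foot of the shank, 91 mm below the bar's centre, where the toe begins (toe and shank 8 mm thick, centred on this point); axes as the hook
- stand_seat (a point): where the bar's centre is when the hook hangs properly in its stand, 113 mm above the table; axes as the hook's then. Dark steel stand, fixed at the left: two posts 86 mm apart (y), 100 mm high, 14 mm thick (y), each with 10 mm high cheeks (x) that leave a 26 mm notch for the 20 mm bar; 72 mm of free bar between the posts; base plate 70 x 120 mm
- stamp_box_in (a point): centre of the inner floor, 5 mm above the table, of the open cardboard box for stamps, fixed on the table at the right; inside 110 mm (x) by 190 mm (y), walls 5 mm thick, rim 45 mm above the table
- tube0: paint tube lying flat, 100 mm long (x), body 62 x 34 mm and 28 mm high with a 24 mm long black round cap (26 mm) at the +x end and a flat crimp 38 mm wide at the -x end (-50 mm); 90 g; origin under the middle of its length, on its underside. May be absent
- tube1: paint tube lying flat, 100 mm long (x), body 62 x 34 mm and 28 mm high with a 24 mm long black round cap (26 mm) at the +x end and a flat crimp 38 mm wide at the -x end (-50 mm); 90 g; origin under the middle of its length, on its underside. May be absent
- tube2: paint tube lying flat, 100 mm long (x), body 62 x 34 mm and 28 mm high with a 24 mm long black round cap (26 mm) at the +x end and a flat crimp 38 mm wide at the -x end (-50 mm); 90 g; origin under the middle of its length, on its underside. May be absent
- stamp0: wooden hand stamp for printing, lying rubber side down: base 70 mm (x) by 42 mm (y) by 16 mm high, on it a grip ridge 60 mm (x) by 18 mm (y), its top 42 mm above the underside; 80 g; origin at the centre of its underside. May be absent
- stamp1: wooden hand stamp for printing, lying rubber side down: base 70 mm (x) by 42 mm (y) by 16 mm high, on it a grip ridge 60 mm (x) by 18 mm (y), its top 42 mm above the underside; 80 g; origin at the centre of its underside. May be absent
- tape: roll of paper tape lying flat among the tubes and stamps, ring 80 mm across, 24 mm high; origin at the centre of its underside. Not part of the job
- palette: white flower-shaped paint palette, 148 mm across, 11 mm thick, lying on top of the cabinet; origin at the centre of its underside. Not part of the job
- brush_cup: clear cup with brushes, 80 mm across, the brushes reach about 220 mm up; stands at the left, beyond the hook stand; origin at the centre of its underside. Not part of the job
- glue: white glue bottle, 56 mm across, 150 mm high, at the right; origin at the centre of its underside. Not part of the job
- paint_bottle: blue paint bottle, 66 mm across, 170 mm high, far right; origin at the centre of its underside. Not part of the job
- paint_jar: glass jar with black lid, 72 mm across, 80 mm high, at the right; origin at the centre of its underside. Not part of the job
Not all that is in view belongs to the job. What is shaped like the tube2 but purple or yellow is not meant.

How it is judged:
On the way, in this order (a step that is already met when the one before it is completed fails the run):
1. the hook is in the finger hole of the tray, which is still nearly home (out by less than 40 mm) (x of hook_tip in the frame of tray_hole between -0.022 and 0.022 m and y of hook_tip in the frame of tray_hole between -0.018 and 0.018 m and z of hook_tip in the frame of tray_hole between -0.048 and -0.005 m and value of joint tray below 0.04 m), for 0.1 s.
2. the tray is out by more than 135 mm with the hook in its hole (x of hook_tip in the frame of tray_hole between -0.022 and 0.022 m and y of hook_tip in the frame of tray_hole between -0.018 and 0.018 m and z of hook_tip in the frame of tray_hole between -0.048 and -0.005 m and value of joint tray above 0.135 m), for 0.1 s.
3. all paint tubes lie flat on the floor of the pulled-out tray (out by more than 90 mm) (x of tube0 in the frame of tray_floor between -0.095 and 0.095 m and y of tube0 in the frame of tray_floor between -0.1 and 0.1 m and z of tube0 in the frame of tray_floor between -0.006 and 0.022 m and angle between each of tube0, tube1, tube2's own x axis and vertical above 1.3 rad and x of tube1 in the frame of tray_floor between -0.095 and 0.095 m and y of tube1 in the frame of tray_floor between -0.1 and 0.1 m and z of tube1 in the frame of tray_floor between -0.006 and 0.022 m and x of tube2 in the frame of tray_floor between -0.095 and 0.095 m and y of tube2 in the frame of tray_floor between -0.1 and 0.1 m and z of tube2 in the frame of tray_floor between -0.006 and 0.022 m and value of joint tray above 0.09 m), for 0.2 s.
At the end, for the whole second after the job is handed in: Tray out by less than 8 mm, every tube flat on its floor (within 22 mm); every stamp rubber side down on the box floor (within 12 mm, 0.3 rad); hook in its stand (bar centre within 16 mm of the seat, tilt below 0.15 rad); all at rest (x of tube0 in the frame of tray_floor between -0.095 and 0.095 m and y of tube0 in the frame of tray_floor between -0.1 and 0.1 m and z of tube0 in the frame of tray_floor between -0.006 and 0.022 m and angle between each of tube0, tube1, tube2's own x axis and vertical above 1.3 rad and x of tube1 in the frame of tray_floor between -0.095 and 0.095 m and y of tube1 in the frame of tray_floor between -0.1 and 0.1 m and z of tube1 in the frame of tray_floor between -0.006 and 0.022 m and x of tube2 in the frame of tray_floor between -0.095 and 0.095 m and y of tube2 in the frame of tray_floor between -0.1 and 0.1 m and z of tube2 in the frame of tray_floor between -0.006 and 0.022 m and x of stamp0 in the frame of stamp_box_in between -0.055 and 0.055 m and y of stamp0 in the frame of stamp_box_in between -0.095 and 0.095 m and z of stamp0 in the frame of stamp_box_in between -0.006 and 0.012 m and angle between each of stamp0, stamp1's own z axis and vertical below 0.3 rad and x of stamp1 in the frame of stamp_box_in between -0.055 and 0.055 m and y of stamp1 in the frame of stamp_box_in between -0.095 and 0.095 m and z of stamp1 in the frame of stamp_box_in between -0.006 and 0.012 m and linear speed of each of tube0, tube1, tube2, stamp0, stamp1, hook below 0.02 m/s and value of joint tray below 0.008 m and distance between hook and stand_seat below 0.016 m and angle between hook's own z axis and vertical below 0.15 rad); the robot touches nothing.
It fails at once if tape, palette, brush cup, glue, paint bottle or paint jar is shifted by more than 50 mm (distance of any of tape, palette, brush_cup, glue, paint_bottle, paint_jar from where it was at the start of the episode above 0.05 m).
It fails at once if the brush cup, glue or paint bottle is tipped over (angle between any of brush_cup, glue, paint_bottle's own z axis and vertical above 0.6 rad).
Of tube0, tube1, tube2 only 2 to 3 are there at a start; the rules pass over those that are not, and their reading is None.
Of stamp0, stamp1 only 1 to 2 are there at a start; the rules pass over those that are not, and their reading is None.
At some moment in a run one of tube0, tube1, tube2, stamp0, stamp1 may be knocked a few centimetres aside while the robot is not near it.
It also fails if it takes over 210 s, if anything falls off the work surface, if the arm or the gripper's body presses on something with over 40 N, if the wrist force passes 120 N, or if a joint passes its speed limit or range.

## Robot

A 6-joint arm with a two-finger parallel gripper is mounted at the origin on the work surface. World frame = base frame: x ahead of the robot, y to its left, z up, the work surface at z = 0. Lengths are in m, angles in rad, forces in N, time in s.
With the tool pointing down it reaches from about 0.375 to 0.9 m from the base axis. Payload 3.1 kg.
Tool frame: the origin (TCP) lies at the very end of the fingers, on their centre line; the grasp point (between the pads) lies 19 mm behind it (manip.pinch_z is the distance from the TCP to the grasp point, in m); z points along the fingers, y is the line along which they close (so a half turn about z gives the same grasp; the last joint's range is limited). The gripper opens to 85 mm and grips with 20 to 120 N. Pads are 22 mm wide; open, the fingers measure 114 mm over their backs; the gripper's body (76 mm by 85 mm) begins 54 mm behind the grasp point. The pads swing forward as they close: fully open they stand 13 mm farther back than shut.
Start: joints at [-1.51, 0.527, 1.433, -0, 1.181, -0.178], TCP at [0.148, -0.607, 0.231] pointing down, gripper open.
Joint ranges: [-3.08, 3.08], [-0.75, 2.2], [0.22, 2.44], [-1.43, 4.57], [0, 2.65], [-2.85, 2.85]. Speed limits (rad/s): [2.79, 2.79, 3.14, 3.14, 3.14, 3.14].

## Interface

Orientations are given as a unit quaternion [x, y, z, w].
In Python, from station import manip gives the robot as it stands.
- The arm moves only by the tool servo_tool, never from a script. Its argument "commands" is one flat list of numbers, 7 for each row, row after row: the shift along the tool's x, y, z each as a share of 500 mm, from -1 to 1, then the turn, a rotation vector about the tool's x, y, z each as a share of 360 degrees, from -1 to 1, then the opening, from -1 (shut) to 1 (fully open). In form: [dx, dy, dz, rx, ry, rz, claw, dx, dy, dz, rx, ry, rz, claw, ...]. A call has 1 to 12 rows; each row shifts and turns the commanded pose from where the row before left it, along the tool's axes as they then stand; what a row does not reach is not made up. A row lasts 1/12 s, in which the tool goes at most 41.7 mm and 7.16 degrees, less where a joint would pass 70% of its speed; a pose out of reach is approached as far as the arm can. A call with a number of a shift or a turn outside -1 to 1 is refused whole. A call with a gripper value outside its range is refused whole. The fingers move at their own pace and stop on an object; "force" is the grip in N (left out, the last holds). Time passes only in rows, so rows that do not move let the fingers close. It gives the time, the measured TCP pose, the force, the opening and the grip force at its end, in the units of the state.
- manip.sense(): the state, without advancing time (a new reading comes with each control period).
- manip.snapshot(name): name is "scene" or "side" or "wrist"; returns a dict with "img" (420x560x3 uint8, red, green, blue), "mtx" (3x3 intrinsics, pixels), "world_to_cam" (4x4, takes a point from world to camera coordinates). Camera axes: x right, y up, looking along -z (the intrinsics and any distortion apply to the point x, -y, -z); pixel columns grow to the right and rows downward; lengths in m; the calibration is good to about 2 mm. A picture is of the moment at which its call begins. There is no depth.
- manip.sign_off(): hands the job in; it is judged then, once.
Trained networks look in a picture, given as the dict that the camera call returned (one of the last four; its "shot" number tells which), for a name from the list of things; names that differ only in an ending like _2 or _b are one class to them, and where a whole thing is asked for, a point or a joint stands for the part that bears it (a point fixed in the world has none). Each returns a list of dicts, best first, with "conf" (0 to 1); they miss things now and then, are a little off and sometimes report something else, mostly with a low value. They report only what shows in the picture. A call takes as long as a camera call. They do not tell look-alikes from the thing itself.
- manip.look_for(picture, query): "box" ([left, top, width, height] in pixels, round what is visible of it).
- manip.silhouettes(picture, query): "pixels" (420x560 bool, what is visible of it) and "box" ([left, top, width, height] in pixels, round what is visible of it).
The state is a dict: "t": time; "q": joint angles; "qd": joint speeds; "tau": joint torques, N m; "tcp_pos": TCP position; "tool_rot": TCP orientation; "force": force on the tool from outside, world axes, zero at the start; "ft_torque": the same for the moment, N m; "finger_gap": opening from 0.0 (shut) to 1.0 (fully open); "gripper_force": force on a finger pad.
Only numpy, scipy, OpenCV 4.12 (cv2) and the standard library are available. Lean on these libraries where they do the work, as an engineer would, in place of code of your own. Each camera call takes 0.05 s, during which the arm holds its last target. There are 200 camera calls.

## Working session

There is one attempt and no reset: what is moved stays moved. The work goes in short steps, Python scripts to look and compute and a tool call to move; the robot and the scene stay as the last step left them, time stands still between calls to the robot, and variables do not carry over. Pictures are saved under pics/ and viewed, at most 14 in all, crops included, and the job is handed in when it is done.

Besides the shell and the picture viewer there is one more tool, called after "Call:" by a JSON object that holds its "name" and its "arguments". servo_tool: Moves the arm, as the interface text tells. Its arguments: {"type":"object","properties":{"commands":{"type":"array"},"force":{"type":"number"}},"required":["commands"]}

```bash
mkdir -p pics; ls; cat > h.py <<'E'
import numpy as np,cv2
from station import manip
from scipy.spatial.transform import Rotation as R
def snap(n,fn=None):
    p=manip.snapshot(n)
    if fn: cv2.imwrite('pics/'+fn+'.png',p['img'][:,:,::-1])
    return p
def proj(p,X):
    X=np.atleast_2d(X);c=(p['world_to_cam'][:3,:3]@X.T).T+p['world_to_cam'][:3,3]
    u=(p['mtx']@(c*[1,-1,-1]).T).T
    return u[:,:2]/u[:,2:]
def ray(p,uv,z):
    uv=np.atleast_2d(np.array(uv,float));W=p['world_to_cam'];Rm=W[:3,:3];o=-Rm.T@W[:3,3]
    d=(np.linalg.inv(p['mtx'])@np.c_[uv,np.ones(len(uv))].T).T*[1,-1,-1]
    d=d@Rm
    return o+d*((z-o[2])/d[:,2])[:,None]
E
python3 - <<'E'
from h import *
np.set_printoptions(precision=3,suppress=True)
s=manip.sense();print(s['t'],s['tcp_pos'],R.from_quat(s['tool_rot']).as_matrix(),s['finger_gap'])
for n in ['scene','side','wrist']:
    p=snap(n,n+'0');print(n,p['mtx'],p['world_to_cam'],[k for k in p])
    if n!='wrist':
        for q in ['tube0','stamp0','tape','hook','tray','cabinet','stamp_box_in','stand_seat']:
            try: print(q,[(np.round(d['conf'],2),np.round(d['box'])) for d in manip.look_for(p,q)])
            except Exception as e: print(q,e)
E
```

```text
pics
0.0 [ 0.148 -0.606  0.23 ] [[ 0.971  0.238 -0.   ]
 [ 0.238 -0.971  0.002]
 [ 0.    -0.002 -1.   ]] 1.0014691697164886
scene [[433.053   0.    278.986]
 [  0.    433.053 209.731]
 [  0.      0.      1.   ]] [[ 0.835  0.551  0.004 -0.402]
 [-0.288  0.43   0.856  0.084]
 [ 0.469 -0.716  0.517 -1.521]
 [ 0.     0.     0.     1.   ]] ['img', 'mtx', 'world_to_cam', 'shot']
tube0 [(np.float64(0.96), array([196., 248.,  39.,  22.])), (np.float64(0.96), array([192., 287.,  36.,  28.])), (np.float64(0.69), array([149., 238.,  39.,  10.])), (np.float64(0.66), array([144., 268.,  45.,  18.])), (np.float64(0.57), array([227., 262.,  36.,  21.])), (np.float64(0.49), array([231., 228.,  31.,  16.]))]
stamp0 [(np.float64(0.55), array([262., 237.,  29.,  20.]))]
tape [(np.float64(0.56), array([231., 225.,  29.,  19.]))]
hook [(np.float64(0.71), array([191., 286.,  38.,  31.])), (np.float64(0.56), array([328., 142.,  18.,  16.]))]
tray [(np.float64(0.84), array([336., 186.,  36.,  50.])), (np.float64(0.19), array([265., 235.,  22.,  22.]))]
cabinet [(np.float64(0.84), array([338., 187., 106.,  7
[... 653 characters left out ...]
 16.])), (np.float64(0.57), array([352., 204.,  14.,  16.]))]
stamp0 []
tape [(np.float64(0.69), array([303., 224.,  22.,  15.])), (np.float64(0.46), array([245., 317.,  24.,  45.]))]
hook []
tray [(np.float64(0.93), array([207., 243.,  32.,  69.])), (np.float64(0.29), array([245., 314.,  23.,  49.]))]
cabinet []
stamp_box_in [(np.float64(0.62), array([237., 176.,  46.,  51.])), (np.float64(0.56), array([319., 139.,  19.,  20.]))]
stand_seat []
wrist [[309.242   0.    282.15 ]
 [  0.    309.242 211.008]
 [  0.      0.      1.   ]] [[ 0.238 -0.971 -0.001 -0.625]
 [ 0.924  0.226 -0.307  0.041]
 [ 0.299  0.073  0.952 -0.381]
 [ 0.     0.     0.     1.   ]] ['img', 'mtx', 'world_to_cam', 'shot']
```

```bash
python3 - <<'E'
import cv2
a=cv2.imread('pics/scene0.png')[120:340,140:460];cv2.imwrite('pics/sc1.png',cv2.resize(a,(800,550),interpolation=cv2.INTER_CUBIC))
b=cv2.imread('pics/side0.png')[110:380,180:400];cv2.imwrite('pics/sd1.png',cv2.resize(b,(489,600),interpolation=cv2.INTER_CUBIC))
E
```

```text
(no output)
```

View pics/sc1.png

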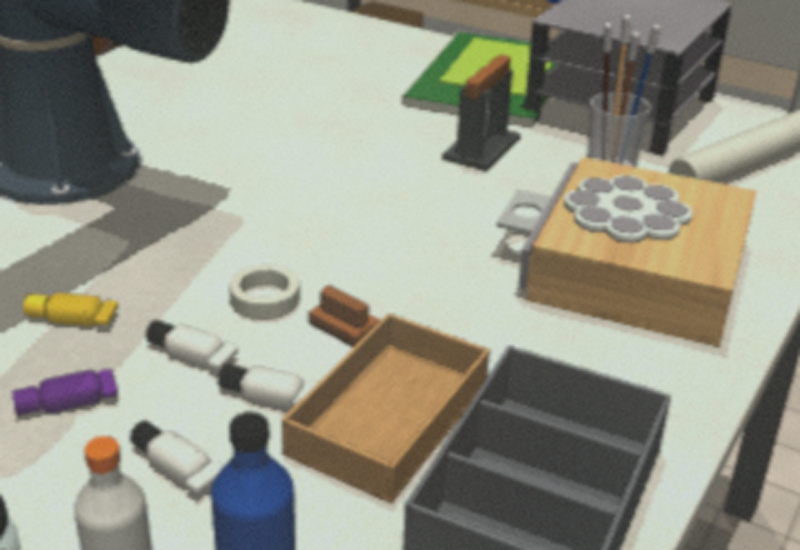

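View pics/sd1.png

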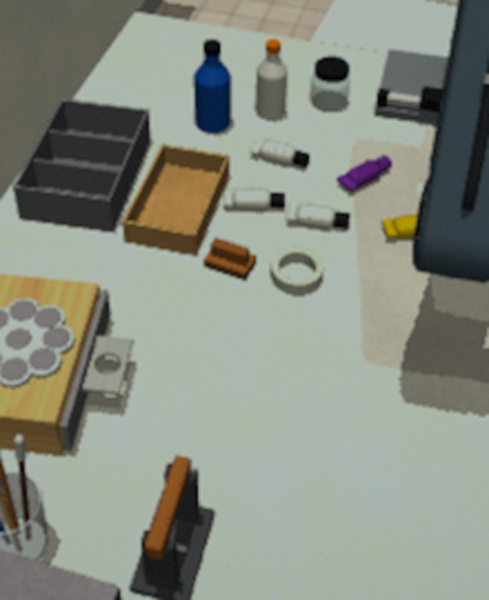

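```bash
python3 - <<'E'
from h import *
np.set_printoptions(precision=3,suppress=True)
a=snap('scene');b=snap('side')
A=lambda l,z:ray(a,np.array(l)/2.5+[140,120],z)[:,:2]
B=lambda l,z:ray(b,np.array(l)/2.2222+[180,110],z)[:,:2]
print('hole',A([(525,212)],.05),B([(108,365)],.05))
print('bar',A([(472,86),(501,64)],.126),B([(152,548),(182,462)],.126))
print('cab',A([(585,160),(755,190),(722,318),(530,268)],.075),B([(100,285),(62,435)],.075))
print('box',A([(390,318),(488,350),(392,480),(285,424)],.045),B([(165,148),(228,155),(190,240),(127,228)],.045))
print('lip',A([(520,192),(548,196),(498,225)],.05),B([(133,338),(104,335),(122,395),(88,392)],.05))
for n,i,j in [('tA',[(158,330),(222,360)],[(345,221),(292,211)]),('tB',[(232,375),(298,388)],[(282,200),(230,198)]),('tC',[(145,435),(200,475)],[(304,158),(257,147)]),('stamp',[(325,290),(367,306)],[(217,246),(248,257)]),('tape',[(264,286)],[(297,265)])]:
  z=.042 if n=='stamp' else .015
  print(n,A(i,z).ravel(),B(j,z).ravel())
s=manip.sense();print(s['t'])
E
```

```text
hole [[0.631 0.164]] [[0.624 0.177]]
bar [[0.478 0.306]
 [0.477 0.396]] [[0.46  0.439]
 [0.463 0.332]]
cab [[0.655 0.286]
 [0.857 0.328]
 [0.904 0.043]
 [0.704 0.018]] [[0.679 0.067]
 [0.628 0.31 ]]
box [[ 0.605 -0.107]
 [ 0.716 -0.099]
 [ 0.73  -0.308]
 [ 0.611 -0.302]] [[ 0.708 -0.281]
 [ 0.601 -0.295]
 [ 0.597 -0.084]
 [ 0.699 -0.081]]
lip [[0.605 0.205]
 [0.638 0.216]
 [0.618 0.118]] [[0.609 0.124]
 [0.649 0.131]
 [0.588 0.217]
 [0.632 0.226]]
tA [ 0.388 -0.229  0.478 -0.232] [ 0.383 -0.227  0.47  -0.225]
tB [ 0.502 -0.245  0.57  -0.224] [ 0.493 -0.246  0.576 -0.225]
tC [ 0.489 -0.361  0.567 -0.373] [ 0.483 -0.361  0.569 -0.365]
stamp [ 0.517 -0.099  0.571 -0.099] [ 0.555 -0.087  0.503 -0.079]
tape [ 0.432 -0.099] [ 0.433 -0.11 ]
1.05
```

```bash
cat >> h.py <<'E'
from scipy.linalg import logm,expm
def plan(x,y,z,yawdeg,n,sub=None,start=None):
    """rows from measured pose to tool-down pose with tool x axis at yaw"""
    s=manip.sense();T=np.eye(4);T[:3,:3]=R.from_quat(s['tool_rot']).as_matrix();T[:3,3]=s['tcp_pos']
    if start is not None: T=start
    G=np.eye(4);c,q=np.cos(np.radians(yawdeg)),np.sin(np.radians(yawdeg))
    G[:3,:3]=[[c,q,0],[q,-c,0],[0,0,-1]];G[:3,3]=[x,y,z]
    def row(D): return np.round(np.r_[D[:3,3]/.5,R.from_matrix(D[:3,:3]).as_rotvec()/(2*np.pi)],3)
    def D_(r):
        D=np.eye(4);D[:3,:3]=R.from_rotvec(r[3:]*2*np.pi).as_matrix();D[:3,3]=r[:3]*.5;return D
    r=row(expm(np.real(logm(np.linalg.inv(T)@G))/n)); r=r+0.0
    m=np.linalg.norm(r[:3]);a=np.linalg.norm(r[3:])
    for _ in range(n): T=T@D_(r)
    c=row(np.linalg.inv(T)@G)
    print(n,'x',r.tolist(),'then',(c+0.).tolist(),'OVER' if m>.083 or a>.0198 else '')
    return T@D_(c)
E
python3 - <<'E'
from h import *
np.set_printoptions(precision=3,suppress=True)
p=snap('wrist');s=manip.sense();W=p['world_to_cam'];Rt=R.from_quat(s['tool_rot']).as_matrix()
print(Rt.T@(-W[:3,:3].T@W[:3,3]-s['tcp_pos']),Rt.T@(-W[2,:3]))
T=plan(.47,-.15,.3,60,12);plan(.43,.30,.27,90,12,start=T)
E
```

```text
[ 0.078 -0.    -0.143] [-0.307 -0.001  0.952]
12 x [0.09, -0.033, -0.011, 0.0, 0.0, -0.011] then [-0.002, 0.015, -0.005, 0.0, 0.0, 0.003] OVER
12 x [0.071, -0.028, 0.005, 0.0, 0.0, -0.007] then [-0.001, 0.008, 0.0, 0.0, 0.0, 0.001]
```

Call:
{"name": "servo_tool", "arguments": {"commands": [0.077,-0.028,-0.009,0,0,-0.009,1,0.077,-0.028,-0.009,0,0,-0.009,1,0.077,-0.028,-0.009,0,0,-0.009,1,0.077,-0.028,-0.009,0,0,-0.009,1,0.077,-0.028,-0.009,0,0,-0.009,1,0.077,-0.028,-0.009,0,0,-0.009,1,0.077,-0.028,-0.009,0,0,-0.009,1,0.077,-0.028,-0.009,0,0,-0.009,1,0.077,-0.028,-0.009,0,0,-0.009,1,0.077,-0.028,-0.009,0,0,-0.009,1,0.077,-0.028,-0.009,0,0,-0.009,1,0.077,-0.028,-0.009,0,0,-0.009,1]}}

```text
t: 2.1
tcp_pos: [0.4494, -0.2278, 0.2857]
tool_rot: [0.896, 0.444, 0.0, 0.0]
force: [1.2, -0.7, 0.2]
finger_gap: 1.002
gripper_force: 0.0
```

```bash
python3 - <<'E'
from h import *
plan(.465,.33,.26,90,12)
E
```

```text
12 x [0.09, -0.03, 0.004, 0.0, 0.0, -0.009] then [-0.001, 0.012, 0.003, 0.0, 0.0, 0.005] OVER
```

Call:
{"name": "servo_tool", "arguments": {"commands": [0.077,-0.026,0.004,0,0,-0.008,1,0.077,-0.026,0.004,0,0,-0.008,1,0.077,-0.026,0.004,0,0,-0.008,1,0.077,-0.026,0.004,0,0,-0.008,1,0.077,-0.026,0.004,0,0,-0.008,1,0.077,-0.026,0.004,0,0,-0.008,1,0.077,-0.026,0.004,0,0,-0.008,1,0.077,-0.026,0.004,0,0,-0.008,1,0.077,-0.026,0.004,0,0,-0.008,1,0.077,-0.026,0.004,0,0,-0.008,1,0.077,-0.026,0.004,0,0,-0.008,1,0.077,-0.026,0.004,0,0,-0.008,1]}}

```text
t: 3.1
tcp_pos: [0.4724, 0.2524, 0.2614]
tool_rot: [0.723, 0.69, 0.0, 0.0]
force: [0.8, -0.2, 1.0]
finger_gap: 0.996
gripper_force: 0.0
```

```bash
python3 - <<'E'
from h import *
plan(.465,.33,.24,90,3)
E
```

```text
3 x [0.052, -0.007, 0.014, 0.0, 0.0, -0.002] then [-0.001, 0.001, 0.001, 0.0, 0.0, -0.001]
```

Call:
{"name": "servo_tool", "arguments": {"commands": [0.052,-0.007,0.014,0,0,-0.002,1,0.052,-0.007,0.014,0,0,-0.002,1,0.052,-0.007,0.014,0,0,-0.002,1,0,0,0,0,0,-0.001,1,0,0,0,0,0,0,1]}}

```text
t: 3.52
tcp_pos: [0.4643, 0.3296, 0.2398]
tool_rot: [0.708, 0.706, -0.001, -0.0]
force: [-0.4, 0.1, -0.2]
finger_gap: 1.0
gripper_force: 0.0
```

```bash
python3 - <<'E'
from h import *
p=snap('wrist','w1');s=manip.sense();print(s['tcp_pos'])
np.save('p.npy',p,allow_pickle=True)
for d in manip.silhouettes(p,'hook'):
    m=d['pixels'];print(d['conf'],d['box'],cv2.minAreaRect(np.argwhere(m)[:,::-1].astype(np.float32)))
E
```

```text
[0.46468905 0.32867179 0.24015673]
0.56 [263.3, 71.7, 34.0, 143.5] ((280.5411376953125, 142.52047729492188), (143.7496795654297, 26.830419540405273), 87.44384765625)
0.42 [459.6, 248.1, 99.4, 105.9] ((510.0, 303.5), (107.0, 98.0), 90.0)
```

View pics/w1.png

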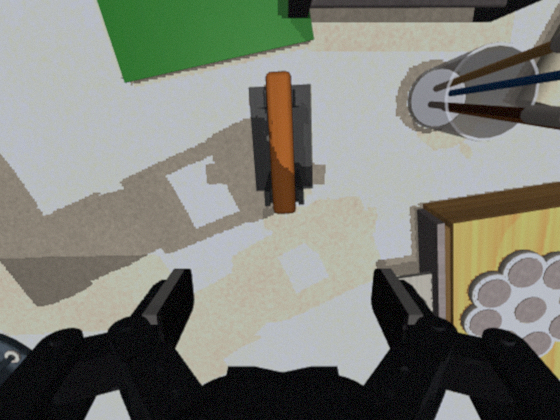

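```bash
python3 - <<'E'
from h import *
p=np.load('p.npy',allow_pickle=True).item()
e=ray(p,[(278.5,73),(284.5,213)],.126);d=e[0]-e[1];print(e,np.linalg.norm(d),np.degrees(np.arctan2(d[1],d[0])))
c=e.mean(0);yaw=np.degrees(np.arctan2(d[1],d[0]))
T=plan(c[0],c[1],.16,yaw,4);plan(c[0],c[1],.095,yaw,4,start=T)
E
```

```text
[[0.46072225 0.43598161 0.126     ]
 [0.46534625 0.32335127 0.126     ]] 0.1127252185437468 92.35093764734482
4 x [0.026, -0.001, 0.04, 0.0, 0.0, -0.002] then [-0.001, 0.001, 0.001, 0.0, 0.0, 0.001] 
4 x [0.0, 0.0, 0.032, 0.0, 0.0, 0.0] then [0.0, 0.0, 0.002, 0.0, 0.0, 0.0]
```

Call:
{"name": "servo_tool", "arguments": {"commands": [0.026,-0.001,0.04,0,0,-0.002,1,0.026,-0.001,0.04,0,0,-0.002,1,0.026,-0.001,0.04,0,0,-0.002,1,0.025,0,0.041,0,0,-0.001,1,0,0,0,0,0,0,1,0,0,0.032,0,0,0,1,0,0,0.032,0,0,0,1,0,0,0.032,0,0,0,1,0,0,0.034,0,0,0,1,0,0,0,0,0,0,1]}}

```text
t: 4.45
tcp_pos: [0.462, 0.3777, 0.0932]
tool_rot: [0.694, 0.72, -0.002, -0.001]
force: [-0.8, -0.4, 0.0]
finger_gap: 0.999
gripper_force: 0.0
```

Call:
{"name": "servo_tool", "arguments": {"commands": [0,0,0,0,0,0,-1,0,0,0,0,0,0,-1,0,0,0,0,0,0,-1,0,0,0,0,0,0,-1,0,0,0,0,0,0,-1,0,0,0,0,0,0,-1,0,0,0,0,0,0,-1,0,0,0,0,0,0,-1,0,0,0,0,0,0,-1], "force": 60}}

```text
t: 5.2
tcp_pos: [0.4634, 0.3804, 0.0959]
tool_rot: [0.693, 0.721, 0.001, 0.0]
force: [0.2, -0.5, 5.9]
finger_gap: 0.223
gripper_force: 59.4
```

```bash
python3 - <<'E'
from h import *
T=plan(.463,.38,.22,92,4);plan(.54,.12,.24,101,10,start=T)
E
```

```text
4 x [0.0, 0.0, -0.062, 0.0, 0.0, 0.0] then [-0.001, 0.0, 0.0, 0.0, 0.0, 0.001] 
10 x [-0.053, 0.01, -0.004, 0.0, 0.0, -0.003] then [-0.004, -0.009, 0.0, 0.0, 0.0, 0.005]
```

Call:
{"name": "servo_tool", "arguments": {"commands": [0,0,-0.03,0,0,0,-1,0,0,-0.05,0,0,0,-1,0,0,-0.06,0,0,0,-1,0,0,-0.06,0,0,0,-1,0,0,-0.05,0,0,0,-1,0,0,0,0,0,0,-1]}}

```text
t: 5.7
tcp_pos: [0.4655, 0.3819, 0.2252]
tool_rot: [0.693, 0.721, 0.005, 0.002]
force: [0.0, 0.6, -1.1]
finger_gap: 0.228
gripper_force: 58.7
```

Call:
{"name": "servo_tool", "arguments": {"commands": [-0.053,0.009,-0.004,0,0,-0.003,-1,-0.053,0.009,-0.004,0,0,-0.003,-1,-0.053,0.009,-0.004,0,0,-0.003,-1,-0.053,0.009,-0.004,0,0,-0.003,-1,-0.053,0.009,-0.004,0,0,-0.003,-1,-0.053,0.009,-0.004,0,0,-0.003,-1,-0.053,0.009,-0.004,0,0,-0.002,-1,-0.053,0.009,-0.004,0,0,-0.002,-1,-0.053,0.009,-0.004,0,0,-0.002,-1,-0.053,0.009,-0.004,0,0,-0.001,-1,0,0,0,0,0,0,-1]}}

```text
t: 6.62
tcp_pos: [0.5407, 0.1185, 0.239]
tool_rot: [0.636, 0.772, -0.001, 0.001]
force: [0.3, -0.3, -1.6]
finger_gap: 0.223
gripper_force: 58.7
```

```bash
python3 - <<'E'
from h import *
p=snap('wrist','w2');s=manip.sense();print(s['tcp_pos'],s['finger_gap'])
np.save('p.npy',p,allow_pickle=True)
E
```

```text
[0.539442   0.12052296 0.23874013] 0.22341243460281415
```

View pics/w2.png

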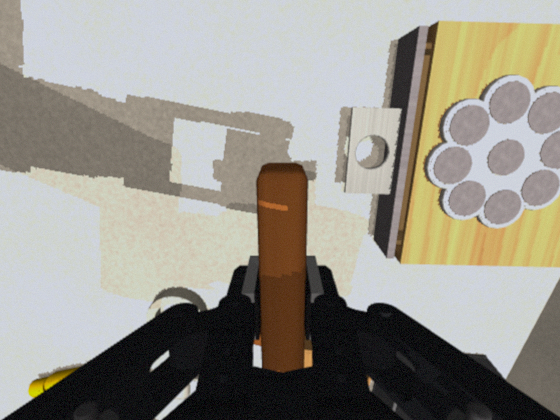

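```bash
python3 - <<'E'
from h import *
p=np.load('p.npy',allow_pickle=True).item()
h=ray(p,[(371,152)],.05)[0]
l=ray(p,[(351,107),(346,192)],.05);c=ray(p,[(437,22),(402,262)],.075)
for e in (l,c): d=e[0]-e[1];print(e,np.linalg.norm(d),np.degrees(np.arctan2(d[1],d[0]))-90)
print(h)
E
```

```text
[[0.59298305 0.2127404  0.05      ]
 [0.61062742 0.12526386 0.05      ]] 0.08923826520641544 11.403777480758123
[[0.64326759 0.29381433 0.075     ]
 [0.68505619 0.06518145 0.075     ]] 0.23242047839740318 10.357961036851648
[0.62560209 0.1728657  0.05      ]
```

```bash
python3 - <<'E'
from h import *
plan(.633,.1746,.17,100.9,6)
E
```

```text
6 x [0.012, 0.034, 0.023, 0.0, 0.0, 0.0] then [-0.002, 0.0, -0.001, 0.0, 0.0, 0.0]
```

Call:
{"name": "servo_tool", "arguments": {"commands": [0.012,0.034,0.023,0,0,0,-1,0.012,0.034,0.023,0,0,0,-1,0.012,0.034,0.023,0,0,0,-1,0.012,0.034,0.023,0,0,0,-1,0.012,0.034,0.023,0,0,0,-1,0.01,0.034,0.022,0,0,0,-1,0,0,0,0,0,0,-1,0,0,0,0,0,0,-1]}}

```text
t: 7.33
tcp_pos: [0.6307, 0.178, 0.1691]
tool_rot: [0.634, 0.773, -0.002, -0.002]
force: [0.2, -0.2, -1.2]
finger_gap: 0.22
gripper_force: 58.9
```

```bash
python3 - <<'E'
from h import *
p=snap('side','s2');s=manip.sense();print(s['tcp_pos'])
q=snap('scene')
i=np.hstack([cv2.resize(p['img'][220:330,190:300],(400,400),interpolation=cv2.INTER_CUBIC),cv2.resize(q['img'][140:250,310:420],(400,400),interpolation=cv2.INTER_CUBIC)])
cv2.imwrite('pics/s2c.png',i[:,:,::-1])
plan(.633,.1746,.098,100.9,4)
# predicted pixel of tip & hole
t=s['tcp_pos'];print(proj(p,[[t[0],t[1],t[2]+.017-.095],[.6262,.1733,.05]]),proj(q,[[t[0],t[1],t[2]+.017-.095],[.6262,.1733,.05]]))
E
```

```text
[0.63059996 0.17759764 0.17004012]
4 x [-0.002, 0.001, 0.036, 0.0, 0.0, 0.0] then [0.002, 0.0, 0.002, 0.0, 0.0, 0.001] 
[[225.21510649 264.95197284]
 [228.43239495 273.10990197]] [[352.96695131 190.76786558]
 [349.77595547 203.01225502]]
```

View pics/s2c.png

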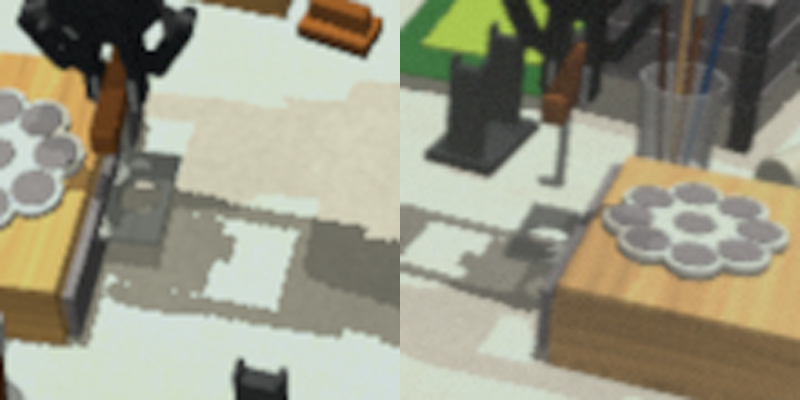

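Call:
{"name": "servo_tool", "arguments": {"commands": [-0.006,0.004,0.01,0,0,0,-1,0,0,0.03,0,0,0,-1,0,0,0.03,0,0,0,-1,0,0,0.03,0,0,0,-1,0,0,0.03,0,0,0,-1,0,0,0.014,0,0,0,-1,0,0,0,0,0,0,-1,0,0,0,0,0,0,-1]}}

```text
t: 8.1
tcp_pos: [0.6347, 0.174, 0.0996]
tool_rot: [0.635, 0.773, -0.0, 0.0]
force: [0.1, 0.3, -0.5]
finger_gap: 0.222
gripper_force: 58.9
```

Call:
{"name": "servo_tool", "arguments": {"commands": [0,-0.02,0,0,0,0,-1,0,-0.02,0,0,0,0,-1,0,-0.02,0,0,0,0,-1,0,-0.02,0,0,0,0,-1,0,-0.02,0,0,0,0,-1,0,-0.02,0,0,0,0,-1]}}

```text
t: 8.6
tcp_pos: [0.5791, 0.1633, 0.1016]
tool_rot: [0.635, 0.773, 0.004, 0.003]
force: [3.5, 1.9, -2.5]
finger_gap: 0.219
gripper_force: 58.8
```

Call:
{"name": "servo_tool", "arguments": {"commands": [0,-0.02,0,0,0,0,-1,0,-0.02,0,0,0,0,-1,0,-0.02,0,0,0,0,-1,0,-0.02,0,0,0,0,-1,0,-0.02,0,0,0,0,-1,0,-0.02,0,0,0,0,-1,0,-0.02,0,0,0,0,-1,0,-0.02,0,0,0,0,-1,0,-0.02,0,0,0,0,-1,0,-0.01,0,0,0,0,-1,0,0,0,0,0,0,-1,0,0,0,0,0,0,-1]}}

```text
t: 9.6
tcp_pos: [0.4817, 0.1437, 0.0993]
tool_rot: [0.634, 0.773, -0.001, -0.001]
force: [0.4, -0.0, -1.5]
finger_gap: 0.228
gripper_force: 59.2
```

```bash
python3 - <<'E'
from h import *
p=snap('side','s3');s=manip.sense();print(s['tcp_pos'])
cv2.imwrite('pics/s3c.png',cv2.resize(p['img'][200:340,180:360],(720,560),interpolation=cv2.INTER_CUBIC)[:,:,::-1])
E
```

```text
[0.48183617 0.14367574 0.09912535]
```

View pics/s3c.png

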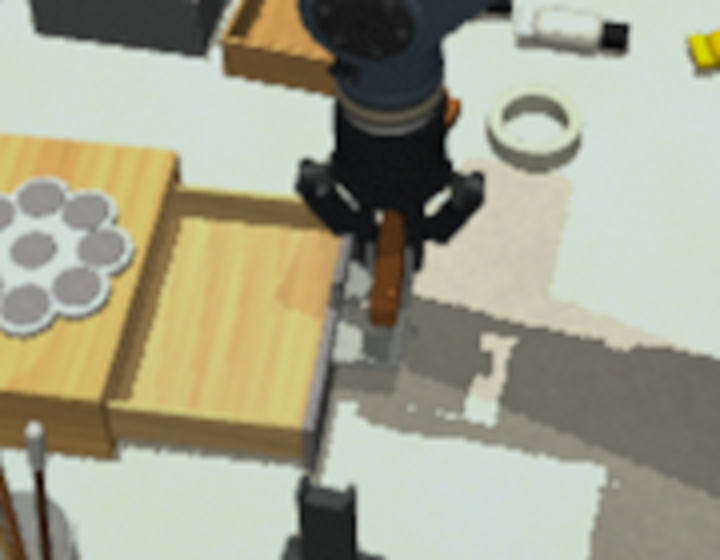

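Call:
{"name": "servo_tool", "arguments": {"commands": [0,-0.01,0,0,0,0,-1,0,-0.008,0,0,0,0,-1,0,-0.004,0,0,0,0,-1,0,0,0,0,0,0,-1,0,0,0,0,0,0,-1,0,0,0,0,0,0,-1]}}

```text
t: 10.15
tcp_pos: [0.4714, 0.1419, 0.0991]
tool_rot: [0.635, 0.773, -0.001, -0.001]
force: [2.0, -0.3, -1.4]
finger_gap: 0.223
gripper_force: 59.1
```

```bash
python3 - <<'E'
from h import *
p=snap('side','s4');s=manip.sense();print(s['tcp_pos'],s['force'])
# front panel top edge at z .066 : 720x560 crop coords
cv2.imwrite('pics/s4c.png',cv2.resize(p['img'][240:330,240:300],(400,600),interpolation=cv2.INTER_CUBIC)[:,:,::-1])
hx=np.array([.6262,.1733]);u=np.array([.982,.189]);v=np.array([-.189,.982])
for d in (.125,.135,.145,.155):
    print(d,[proj(p,np.r_[hx-u*d+u*.033+v*w,.066])[0].round(1) for w in (-.1,.1)])
E
```

```text
[0.47139976 0.14189367 0.09916868] [ 0.12037147 -0.45605952 -2.20428008]
0.125 [array([263.5, 246.9]), array([253.5, 301.2])]
0.135 [array([266.7, 247.2]), array([257. , 301.5])]
0.145 [array([269.9, 247.5]), array([260.6, 301.9])]
0.155 [array([273.1, 247.7]), array([264.2, 302.2])]
```

View pics/s4c.png

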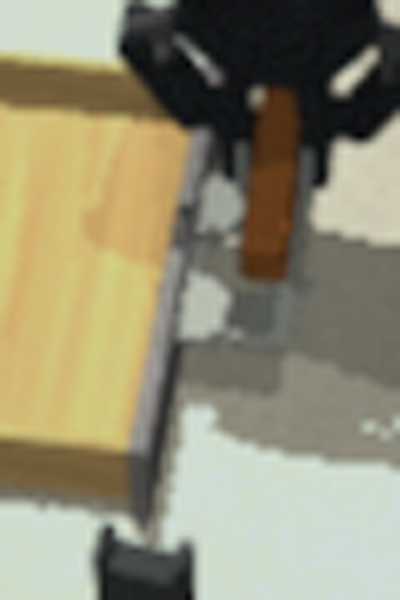

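Call:
{"name": "servo_tool", "arguments": {"commands": [0,0.02,0,0,0,0,-1,0,0.02,0,0,0,0,-1,0,0,0,0,0,0,-1,0,0,-0.02,0,0,0,-1,0,0,-0.03,0,0,0,-1,0,0,-0.04,0,0,0,-1,0,0,-0.06,0,0,0,-1,0,0,-0.06,0,0,0,-1,0,0,-0.05,0,0,0,-1,0,0,0,0,0,0,-1]}}

```text
t: 11.03
tcp_pos: [0.4943, 0.1463, 0.2349]
tool_rot: [0.634, 0.773, 0.004, 0.004]
force: [0.3, 0.2, -0.9]
finger_gap: 0.218
gripper_force: 59.2
```

```bash
python3 - <<'E'
from h import *
T=plan(.4634,.3804,.215,92.3,8);plan(.4634,.3804,.0975,92.3,5,start=T)
E
```

```text
8 x [0.059, 0.0, 0.005, 0.0, 0.0, 0.003] then [0.001, -0.001, -0.001, 0.002, 0.0, 0.001] 
5 x [0.0, 0.0, 0.047, 0.0, 0.0, 0.0] then [0.0, 0.001, 0.0, 0.0, 0.0, 0.0]
```

Call:
{"name": "servo_tool", "arguments": {"commands": [0.059,0,0.005,0,0,0.003,-1,0.059,0,0.005,0,0,0.003,-1,0.059,0,0.005,0,0,0.003,-1,0.059,0,0.005,0,0,0.003,-1,0.059,0,0.005,0,0,0.003,-1,0.059,0,0.005,0,0,0.003,-1,0.059,0,0.005,0,0,0.003,-1,0.059,0,0.005,0,0,0.003,-1,0,0,0,0,0,0.001,-1,0,0,0,0,0,0,-1]}}

```text
t: 11.87
tcp_pos: [0.4596, 0.3804, 0.2083]
tool_rot: [0.692, 0.722, -0.001, -0.0]
force: [-0.8, 0.1, -2.2]
finger_gap: 0.227
gripper_force: 59.2
```

```bash
python3 - <<'E'
from h import *
s=manip.sense();print(s['tcp_pos'],s['tool_rot'])
plan(.4634,.3804,.0975,92.3,6)
E
```

```text
[0.45958613 0.3804319  0.20828825] [ 6.92216623e-01  7.21688525e-01 -1.32546940e-03 -2.51932850e-04]
6 x [0.0, 0.001, 0.037, 0.0, 0.0, 0.0] then [0.0, 0.002, 0.0, 0.0, 0.0, 0.0]
```

Call:
{"name": "servo_tool", "arguments": {"commands": [0,0.008,0,0,0,0,-1,0,0,0.04,0,0,0,-1,0,0,0.04,0,0,0,-1,0,0,0.04,0,0,0,-1,0,0,0.04,0,0,0,-1,0,0,0.04,0,0,0,-1,0,0,0.02,0,0,0,-1,0,0,0,0,0,0,-1,0,0,0,0,0,0,-1]}}

```text
t: 12.62
tcp_pos: [0.4655, 0.379, 0.0994]
tool_rot: [0.694, 0.72, -0.0, -0.0]
force: [1.5, -0.1, -1.2]
finger_gap: 0.224
gripper_force: 59.2
```

Call:
{"name": "servo_tool", "arguments": {"commands": [0,-0.002,0.004,0,0,0,-1,0,0,0.002,0,0,0,-1,0,0,0,0,0,0,-1,0,0,0,0,0,0,1,0,0,0,0,0,0,1,0,0,0,0,0,0,1,0,0,0,0,0,0,1,0,0,0,0,0,0,1,0,0,0,0,0,0,1,0,0,0,0,0,0,1,0,0,0,0,0,0,1]}}

```text
t: 13.53
tcp_pos: [0.464, 0.3798, 0.0963]
tool_rot: [0.693, 0.721, -0.0, -0.0]
force: [0.0, -0.4, -0.3]
finger_gap: 0.999
gripper_force: 0.0
```

Call:
{"name": "servo_tool", "arguments": {"commands": [0,0,-0.03,0,0,0,1,0,0,-0.06,0,0,0,1,-0.02,0,-0.06,0,0,0,1,-0.06,0,-0.06,0,0,0,1,-0.04,0,-0.06,0,0,0,1,0,0,0,0,0,0,1,0,0,0,0,0,0,1]}}

```text
t: 14.12
tcp_pos: [0.4676, 0.3201, 0.2329]
tool_rot: [0.694, 0.72, 0.002, 0.001]
force: [-0.1, 0.4, -1.0]
finger_gap: 1.002
gripper_force: 0.0
```

```bash
python3 - <<'E'
from h import *
p=snap('wrist','w5');s=manip.sense();print(s['tcp_pos'],s['finger_gap'])
for d in manip.silhouettes(p,'hook')[:2]: print(d['conf'],d['box'],cv2.minAreaRect(np.argwhere(d['pixels'])[:,::-1].astype(np.float32)))
b=[d for d in manip.silhouettes(p,'hook')]
if b:
    r=cv2.minAreaRect(np.argwhere(b[0]['pixels'])[:,::-1].astype(np.float32));print(ray(p,[r[0]],.126))
q=snap('scene','sc5');cv2.imwrite('pics/sc5c.png',cv2.resize(q['img'][125:335,140:440],(800,560),interpolation=cv2.INTER_CUBIC)[:,:,::-1])
plan(.52,-.22,.3,60,12)
E
```

```text
[0.46645065 0.32029004 0.23122089] 0.9998331268720009
0.65 [265.6, 60.2, 28.2, 146.8] ((279.9151916503906, 131.59719848632812), (27.96648597717285, 148.9677276611328), 0.8680514693260193)
0.65 [268.3, 216.4, 179.1, 165.7] ((358.05499267578125, 300.6084899902344), (160.5754852294922, 185.5244140625), 86.33806610107422)
[[0.46302985 0.38366724 0.126     ]]
12 x [-0.087, 0.029, -0.012, 0.0, 0.0, 0.007] then [-0.011, -0.018, 0.003, 0.0, 0.0, 0.006] OVER
```

View pics/sc5c.png

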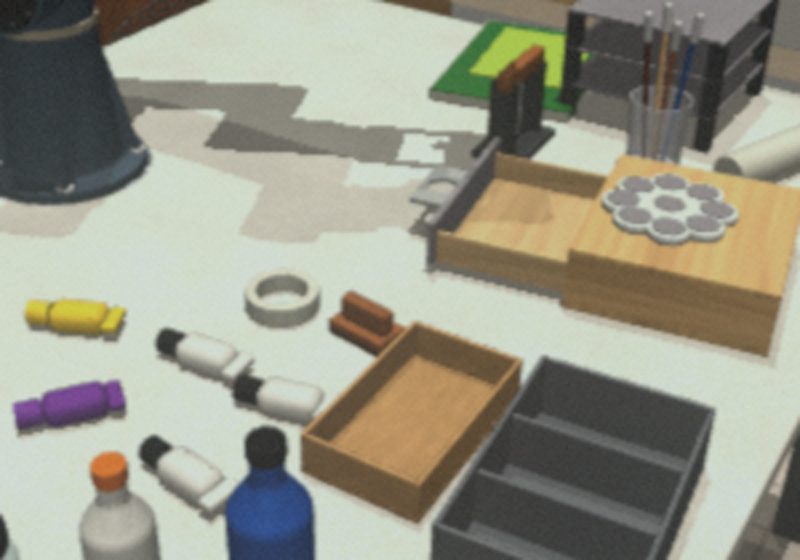

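```bash
python3 - <<'E'
from h import *
T=plan(.52,0,.26,45,8);T=plan(.49,-.23,.27,0,8,start=T)
E
```

```text
8 x [-0.074, 0.039, -0.008, 0.0, 0.0, 0.016] then [-0.001, -0.002, 0.003, 0.0, 0.0, 0.003] OVER
8 x [-0.032, 0.05, -0.003, 0.0, 0.0, 0.016] then [0.001, 0.002, 0.004, 0.0, 0.0, -0.003]
```

Call:
{"name": "servo_tool", "arguments": {"commands": [-0.072,0.038,-0.008,0,0,0.016,1,-0.072,0.038,-0.008,0,0,0.016,1,-0.072,0.038,-0.008,0,0,0.016,1,-0.072,0.038,-0.008,0,0,0.016,1,-0.072,0.038,-0.008,0,0,0.016,1,-0.072,0.038,-0.008,0,0,0.016,1,-0.072,0.038,-0.008,0,0,0.016,1,-0.072,0.038,-0.008,0,0,0.016,1]}}

```text
t: 14.98
tcp_pos: [0.521, 0.0066, 0.2614]
tool_rot: [0.921, 0.39, -0.001, -0.001]
force: [0.4, -0.6, -0.3]
finger_gap: 1.002
gripper_force: 0.0
```

Call:
{"name": "servo_tool", "arguments": {"commands": [-0.032,0.05,-0.002,0,0,0.016,1,-0.032,0.05,-0.002,0,0,0.016,1,-0.032,0.05,-0.002,0,0,0.016,1,-0.032,0.05,-0.002,0,0,0.016,1,-0.032,0.05,-0.002,0,0,0.016,1,-0.032,0.05,-0.002,0,0,0.016,1,-0.032,0.05,-0.002,0,0,0.016,1,-0.032,0.05,-0.002,0,0,0.016,1,0,0,0,0,0,0,1,0,0,0,0,0,0,1]}}

```text
t: 15.82
tcp_pos: [0.4935, -0.2222, 0.2693]
tool_rot: [1.0, -0.0, -0.001, -0.001]
force: [0.2, 0.4, 0.3]
finger_gap: 1.002
gripper_force: 0.0
```

```bash
cat >> h.py <<'E'
def things(p,q,z):
    for d in manip.silhouettes(p,q):
        pts=np.argwhere(d['pixels'])[:,::-1].astype(float)
        if len(pts)<50: continue
        w=ray(p,pts,z)[:,:2].astype(np.float32)
        (c,s,a)=cv2.minAreaRect(w*1000);s=np.array(s)
        if s[0]<s[1]: a-=90
        col=np.median(p['img'][d['pixels']],axis=0)
        print(q,round(d['conf'],2),'px',pts.mean(0).round(),'c',np.round(c),'size',sorted(s.round()),'yaw',round(a,1),'rgb',col)
E
python3 - <<'E'
from h import *
p=snap('wrist','w6');s=manip.sense();print(s['tcp_pos'])
np.save('p.npy',p,allow_pickle=True)
things(p,'tube0',.014);things(p,'stamp0',.02);things(p,'stamp_box_in',.045);things(p,'tape',.02)
E
```

```text
[ 0.49382676 -0.22116355  0.26944882]
tube0 0.93 px [397. 144.] c [ 525. -366.] size [np.float64(39.0), np.float64(103.0)] yaw -6.0 rgb [172. 168. 156.]
tube0 0.92 px [287. 219.] c [ 424. -228.] size [np.float64(36.0), np.float64(106.0)] yaw 3.6 rgb [100.  96.  88.]
tube0 0.85 px [294. 136.] c [ 535. -237.] size [np.float64(39.0), np.float64(103.0)] yaw 13.0 rgb [170. 164. 152.]
tube0 0.78 px [302. 315.] c [ 270. -253.] size [np.float64(40.0), np.float64(113.0)] yaw 23.1 rgb [176. 162.   0.]
tube0 0.7 px [376. 254.] c [ 372. -360.] size [np.float64(39.0), np.float64(112.0)] yaw 51.8 rgb [ 99.  39. 123.]
stamp0 0.84 px [184. 139.] c [537. -99.] size [np.float64(45.0), np.float64(71.0)] yaw -8.1 rgb [136.  79.  35.]
stamp_box_in 0.81 px [258.  44.] c [ 635. -197.] size [np.float64(88.0), np.float64(201.0)] yaw 90.0 rgb [177. 129.  73.]
stamp_box_in 0.2 px [523. 103.] c [ 575. -489.] size [np.float64(63.0), np.float64(94.0)] yaw -82.6 rgb [70. 66. 62.]
tape 0.98 px [195. 218.] c [ 433. -104.] size [np.float64(83.0), np.float64(85.0)] yaw -90.0 rgb [130. 127. 113.]
```

View pics/w6.png

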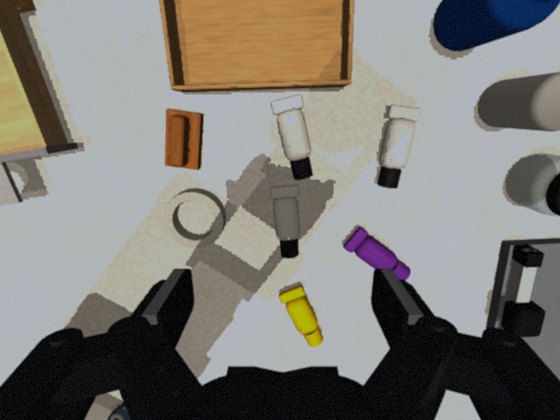

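```bash
python3 - <<'E'
from h import *
T=plan(.538,-.237,.08,13,6);T=plan(.538,-.237,.006,13,3,start=T);T=plan(.538,-.237,.16,13,4,start=T)
T=plan(.564,.2204,.16,10.9,12,start=T);T=plan(.564,.2204,.03,10.9,4,start=T)
E
```

```text
6 x [0.014, 0.007, 0.063, 0.0, 0.0, -0.006] then [0.0, 0.0, 0.003, 0.0, 0.0, 0.0] 
3 x [0.0, 0.0, 0.049, 0.0, 0.0, 0.0] then [0.0, 0.0, 0.001, 0.0, 0.0, 0.0] 
4 x [0.0, 0.0, -0.077, 0.0, 0.0, 0.0] then [0.0, 0.0, 0.0, 0.0, 0.0, 0.0] 
12 x [0.02, -0.074, 0.0, 0.0, 0.0, 0.001] then [-0.012, 0.001, 0.0, 0.0, 0.0, -0.006] 
4 x [0.0, 0.0, 0.065, 0.0, 0.0, 0.0] then [0.0, 0.0, 0.0, 0.0, 0.0, 0.0]
```

Call:
{"name": "servo_tool", "arguments": {"commands": [0.014,0.007,0.063,0,0,-0.006,1,0.014,0.007,0.063,0,0,-0.006,1,0.014,0.007,0.063,0,0,-0.006,1,0.014,0.007,0.063,0,0,-0.006,1,0.014,0.007,0.063,0,0,-0.006,1,0.014,0.007,0.063,0,0,-0.006,1,0,0,0.003,0,0,0,1,0,0,0,0,0,0,1]}}

```text
t: 16.73
tcp_pos: [0.5369, -0.2368, 0.0785]
tool_rot: [0.994, 0.114, -0.002, -0.002]
force: [-0.3, 0.2, 0.7]
finger_gap: 1.001
gripper_force: 0.0
```

Call:
{"name": "servo_tool", "arguments": {"commands": [0,0,0.05,0,0,0,1,0,0,0.05,0,0,0,1,0,0,0.045,0,0,0,1,0,0,0,0,0,0,1,0,0,0,0,0,0,-1,0,0,0,0,0,0,-1,0,0,0,0,0,0,-1,0,0,0,0,0,0,-1,0,0,0,0,0,0,-1,0,0,0,0,0,0,-1,0,0,0,0,0,0,-1,0,0,0,0,0,0,-1], "force": 30}}

```text
t: 17.73
tcp_pos: [0.5388, -0.2391, 0.0098]
tool_rot: [0.994, 0.113, 0.001, 0.001]
force: [-1.6, 0.5, 8.4]
finger_gap: 0.387
gripper_force: 31.7
```

Call:
{"name": "servo_tool", "arguments": {"commands": [0,0,-0.04,0,0,0,-1,0,0,-0.07,0,0,0,-1,0,0,-0.07,0,0,0,-1,0,0,-0.07,0,0,0,-1,0,0,-0.05,0,0,0,-1,0,0,0,0,0,0,-1]}}

```text
t: 18.23
tcp_pos: [0.541, -0.2406, 0.1642]
tool_rot: [0.994, 0.113, 0.005, 0.004]
force: [0.7, 0.0, -0.5]
finger_gap: 0.389
gripper_force: 30.7
```

Call:
{"name": "servo_tool", "arguments": {"commands": [0.02,-0.074,0,0,0,0,-1,0.02,-0.074,0,0,0,0,-1,0.02,-0.074,0,0,0,0,-1,0.02,-0.074,0,0,0,0,-1,0.02,-0.074,0,0,0,0,-1,0.02,-0.074,0,0,0,0,-1,0.02,-0.074,0,0,0,0,-1,0.02,-0.074,0,0,0,0,-1,0.02,-0.074,0,0,0,0,-1,0.02,-0.074,0,0,0,0,-1,0.02,-0.074,0,0,0,0,-1,0.02,-0.074,0,0,0,0,-1]}}

```text
t: 19.23
tcp_pos: [0.5537, 0.2229, 0.1571]
tool_rot: [0.994, 0.113, -0.001, 0.0]
force: [1.1, -0.7, -1.2]
finger_gap: 0.389
gripper_force: 30.6
```

```bash
python3 - <<'E'
from h import *
T=plan(.564,.2204,.12,10.9,3)
q=snap('scene','sc7');cv2.imwrite('pics/sc7c.png',cv2.resize(q['img'][125:335,140:440],(800,560),interpolation=cv2.INTER_CUBIC)[:,:,::-1])
E
```

```text
3 x [0.006, 0.003, 0.025, 0.0, 0.0, 0.002] then [0.001, 0.0, -0.001, 0.0, 0.0, 0.0]
```

Call:
{"name": "servo_tool", "arguments": {"commands": [0.006,0.003,0.025,0,0,0.002,-1,0.006,0.003,0.025,0,0,0.002,-1,0.006,0.003,0.025,0,0,0.001,-1,0,0,0.05,0,0,0,-1,0,0,0.05,0,0,0,-1,0,0,0.05,0,0,0,-1,0,0,0.025,0,0,0,-1,0,0,0,0,0,0,-1,0,0,0,0,0,0,-1]}}

```text
t: 20.03
tcp_pos: [0.564, 0.2173, 0.0316]
tool_rot: [0.995, 0.097, -0.001, 0.0]
force: [0.4, 0.8, -0.6]
finger_gap: 0.389
gripper_force: 30.6
```

Call:
{"name": "servo_tool", "arguments": {"commands": [0,0,0.006,0,0,0,-1,0,0,0.003,0,0,0,-1,0,0,0,0,0,0,-1,0,0,0,0,0,0,0.06,0,0,0,0,0,0,0.06,0,0,0,0,0,0,0.06,0,0,-0.02,0,0,0,0.06,0,0,-0.05,0,0,0,0.06,0,0,-0.07,0,0,0,0.06,0,0,-0.07,0,0,0,1,0,0,-0.05,0,0,0,1,0,0,0,0,0,0,1]}}

```text
t: 21.03
tcp_pos: [0.5684, 0.2196, 0.1653]
tool_rot: [0.995, 0.098, 0.007, -0.001]
force: [0.6, 0.2, 0.1]
finger_gap: 0.925
gripper_force: 0.0
```

```bash
python3 - <<'E'
from h import *
s=manip.sense();print(s['tcp_pos'])
q=snap('scene','sc8');things(q,'tube0',.014);things(q,'tube0',.03)
w=snap('wrist','w8');things(w,'tube0',.03)
T=plan(.45,-.13,.25,5,10)
E
```

```text
[0.56837083 0.21963426 0.16533473]
tube0 0.89 px [215. 257.] c [ 424. -228.] size [np.float64(47.0), np.float64(106.0)] yaw 4.4 rgb [180.5 181.  168.5]
tube0 0.82 px [210. 302.] c [ 524. -364.] size [np.float64(44.0), np.float64(113.0)] yaw -8.8 rgb [188. 190. 177.]
tube0 0.75 px [168. 243.] c [ 275. -253.] size [np.float64(57.0), np.float64(106.0)] yaw 33.7 rgb [195. 176.  64.]
tube0 0.68 px [339. 197.] c [552. 246.] size [np.float64(76.0), np.float64(112.0)] yaw 6.0 rgb [122. 120. 109.]
tube0 0.66 px [166. 276.] c [ 376. -357.] size [np.float64(60.0), np.float64(100.0)] yaw 57.1 rgb [113.  72. 136.]
tube0 0.89 px [215. 257.] c [ 439. -244.] size [np.float64(46.0), np.float64(104.0)] yaw 4.4 rgb [180.5 181.  168.5]
tube0 0.82 px [210. 302.] c [ 537. -376.] size [np.float64(43.0), np.float64(111.0)] yaw -8.8 rgb [188. 190. 177.]
tube0 0.75 px [168. 243.] c [ 293. -268.] size [np.float64(56.0), np.float64(104.0)] yaw 33.7 rgb [195. 176.  64.]
tube0 0.68 px [339. 197.] c [564. 220.] size [np.float64(74.0), np.float64(110.0)] yaw 6.0 rgb [122. 120. 109.]
tube0 0.66 px [166. 276.] c [ 392. -370.] size [np.float64(59.0), np.float64(98.0)] yaw 57.1 rgb [113.  72. 136.]
tube0 0.72 px [282. 196.] c [561. 218.] size [np.float64(38.0), np.float64(106.0)] yaw 11.2 rgb [156. 148. 135.]
10 x [-0.033, 0.066, -0.019, 0.0, 0.0, 0.002] then [0.008, -0.001, 0.005, 0.0, 0.0, -0.003]
```

```bash
python3 - <<'E'
from h import *
T=plan(.428,-.228,.15,3,12)
E
```

```text
12 x [-0.032, 0.071, 0.001, 0.0, 0.0, 0.002] then [0.003, 0.0, 0.004, 0.0, 0.0, -0.001]
```

Call:
{"name": "servo_tool", "arguments": {"commands": [-0.032,0.071,0.001,0,0,0.002,1,-0.032,0.071,0.001,0,0,0.002,1,-0.032,0.071,0.001,0,0,0.002,1,-0.032,0.071,0.001,0,0,0.002,1,-0.032,0.071,0.001,0,0,0.002,1,-0.032,0.071,0.001,0,0,0.002,1,-0.032,0.071,0.001,0,0,0.002,1,-0.032,0.071,0.001,0,0,0.002,1,-0.032,0.071,0.001,0,0,0.002,1,-0.032,0.071,0.001,0,0,0.002,1,-0.032,0.071,0.001,0,0,0.002,1,-0.03,0.071,0.003,0,0,0,1]}}

```text
t: 22.28
tcp_pos: [0.4272, -0.2288, 0.1501]
tool_rot: [1.0, 0.028, -0.001, -0.001]
force: [0.6, -0.5, -0.4]
finger_gap: 0.997
gripper_force: 0.0
```

Call:
{"name": "servo_tool", "arguments": {"commands": [0,0,0,0,0,0,1]}}

```text
t: 22.37
tcp_pos: [0.4275, -0.2341, 0.1501]
tool_rot: [1.0, 0.025, -0.0, 0.001]
force: [0.3, -0.1, 1.2]
finger_gap: 1.0
gripper_force: 0.0
```

```bash
python3 - <<'E'
from h import *
w=snap('wrist','w9');things(w,'tube0',.014)
T=plan(.429,-.228,.008,2,4)
E
```

```text
tube0 0.98 px [447.  84.] c [ 527. -366.] size [np.float64(41.0), np.float64(102.0)] yaw -6.7 rgb [183.  183.5 172. ]
tube0 0.92 px [290. 330.] c [ 274. -252.] size [np.float64(38.0), np.float64(102.0)] yaw 24.0 rgb [185. 165.   0.]
tube0 0.67 px [275. 193.] c [ 425. -230.] size [np.float64(38.0), np.float64(106.0)] yaw 6.7 rgb [110. 105.  97.]
tube0 0.67 px [402. 254.] c [ 371. -361.] size [np.float64(38.0), np.float64(112.0)] yaw 52.4 rgb [105.  41. 130.]
4 x [0.001, 0.0, 0.071, 0.0, 0.0, 0.001] then [-0.001, -0.001, 0.0, 0.0, 0.0, -0.001]
```

Call:
{"name": "servo_tool", "arguments": {"commands": [0.001,0,0.07,0,0,0,1,0,0,0.07,0,0,0,1,0,0,0.07,0,0,0,1,0,0,0.072,0,0,0,1,0,0,0,0,0,0,1,0,0,0,0,0,0,-1,0,0,0,0,0,0,-1,0,0,0,0,0,0,-1,0,0,0,0,0,0,-1,0,0,0,0,0,0,-1,0,0,0,0,0,0,-1,0,0,0,0,0,0,-1], "force": 30}}

```text
t: 23.47
tcp_pos: [0.4308, -0.2285, 0.013]
tool_rot: [1.0, 0.029, 0.002, 0.002]
force: [1.1, 0.5, 7.1]
finger_gap: 0.39
gripper_force: 29.5
```

Call:
{"name": "servo_tool", "arguments": {"commands": [0,0,0,0,0,0,-1,0,0,-0.04,0,0,0,-1,0,0,-0.07,0,0,0,-1,0,0,-0.07,0,0,0,-1,0,0,-0.07,0,0,0,-1,0,0,-0.05,0,0,0,-1,0,0,0,0,0,0,-1]}}

```text
t: 24.05
tcp_pos: [0.4322, -0.23, 0.167]
tool_rot: [1.0, 0.029, 0.005, 0.005]
force: [0.2, -0.4, -1.7]
finger_gap: 0.39
gripper_force: 31.0
```

```bash
python3 - <<'E'
from h import *
T=plan(.575,.1635,.15,12,11)
E
```

```text
11 x [0.035, -0.068, 0.003, 0.0, 0.0, -0.002] then [-0.007, 0.0, -0.003, 0.002, -0.001, -0.002]
```

Call:
{"name": "servo_tool", "arguments": {"commands": [0.034,-0.068,0.003,0,0,-0.002,-1,0.034,-0.068,0.003,0,0,-0.002,-1,0.034,-0.068,0.003,0,0,-0.002,-1,0.034,-0.068,0.003,0,0,-0.002,-1,0.034,-0.068,0.003,0,0,-0.002,-1,0.034,-0.068,0.003,0,0,-0.002,-1,0.034,-0.068,0.003,0,0,-0.002,-1,0.034,-0.068,0.003,0,0,-0.002,-1,0.034,-0.068,0.003,0,0,-0.002,-1,0.034,-0.068,0.003,0,0,-0.002,-1,0.034,-0.068,0.003,0,0,-0.002,-1,0,0,0,0,0,0,-1]}}

```text
t: 25.05
tcp_pos: [0.5714, 0.1721, 0.1443]
tool_rot: [0.995, 0.101, 0.002, -0.001]
force: [0.9, -0.3, -0.2]
finger_gap: 0.389
gripper_force: 31.0
```

```bash
python3 - <<'E'
from h import *
T=plan(.575,.1625,.032,11,5)
E
```

```text
5 x [0.001, 0.004, 0.045, 0.0, 0.0, 0.0] then [-0.003, 0.001, 0.0, 0.0, -0.001, 0.002]
```

Call:
{"name": "servo_tool", "arguments": {"commands": [0.002,0.021,0.01,0,0,0,-1,0,0,0.03,0,0,0,-1,0,0,0.05,0,0,0,-1,0,0,0.05,0,0,0,-1,0,0,0.05,0,0,0,-1,0,0,0.03,0,0,0,-1,0,0,0,0,0,0,-1,0,0,0,0,0,0,-1]}}

```text
t: 25.72
tcp_pos: [0.5721, 0.154, 0.0332]
tool_rot: [0.995, 0.097, -0.001, 0.0]
force: [0.8, -0.7, -0.7]
finger_gap: 0.389
gripper_force: 31.0
```

Call:
{"name": "servo_tool", "arguments": {"commands": [0,-0.014,0,0,0,0,-1,0,0,0.005,0,0,0,-1,0,0,0.003,0,0,0,-1,0,0,0,0,0,0,0.06,0,0,0,0,0,0,0.06,0,0,0,0,0,0,0.06,0,0,-0.02,0,0,0,0.06,0,0,-0.05,0,0,0,0.06,0,0,-0.07,0,0,0,0.06,0,0,-0.07,0,0,0,1,0,0,-0.05,0,0,0,1,0,0,0,0,0,0,1]}}

```text
t: 26.72
tcp_pos: [0.5757, 0.163, 0.1666]
tool_rot: [0.995, 0.098, 0.006, 0.0]
force: [1.2, 0.2, 1.0]
finger_gap: 0.926
gripper_force: 0.0
```

```bash
python3 - <<'E'
from h import *
s=manip.sense();print(s['tcp_pos'])
q=snap('scene','sc10');things(q,'tube0',.03)
w=snap('wrist','w10');things(w,'tube0',.03)
T=plan(.529,-.366,.15,-6,14)
E
```

```text
[0.57567434 0.16302992 0.16664193]
tube0 0.92 px [166. 276.] c [ 392. -368.] size [np.float64(55.0), np.float64(97.0)] yaw 48.2 rgb [114.  72. 138.]
tube0 0.69 px [166. 243.] c [ 290. -267.] size [np.float64(61.0), np.float64(104.0)] yaw 33.7 rgb [200. 179.  65.]
tube0 0.58 px [210. 302.] c [ 538. -376.] size [np.float64(45.0), np.float64(114.0)] yaw -7.1 rgb [185. 186. 175.]
tube0 0.57 px [331. 205.] c [567. 165.] size [np.float64(61.0), np.float64(102.0)] yaw 11.8 rgb [126. 125. 116.]
tube0 0.55 px [338. 197.] c [561. 221.] size [np.float64(59.0), np.float64(105.0)] yaw 5.9 rgb [131. 129. 119.]
tube0 0.76 px [220. 192.] c [561. 218.] size [np.float64(39.0), np.float64(105.0)] yaw 11.2 rgb [158. 151. 139.]
tube0 0.69 px [282. 199.] c [566. 160.] size [np.float64(37.0), np.float64(106.0)] yaw 14.3 rgb [149. 142. 131.]
14 x [-0.01, 0.075, 0.001, 0.0, 0.0, 0.003] then [-0.02, 0.004, 0.005, 0.0, 0.0, 0.006]
```

Call:
{"name": "servo_tool", "arguments": {"commands": [-0.01,0.075,0.001,0,0,0.003,1,-0.01,0.075,0.001,0,0,0.003,1,-0.01,0.075,0.001,0,0,0.003,1,-0.01,0.075,0.001,0,0,0.003,1,-0.01,0.075,0.001,0,0,0.003,1,-0.01,0.075,0.001,0,0,0.003,1,-0.01,0.075,0.001,0,0,0.003,1,-0.01,0.075,0.001,0,0,0.003,1,-0.01,0.075,0.001,0,0,0.003,1,-0.01,0.075,0.001,0,0,0.003,1,-0.01,0.075,0.001,0,0,0.003,1,-0.01,0.075,0.001,0,0,0.003,1]}}

```text
t: 27.92
tcp_pos: [0.5518, -0.2912, 0.1515]
tool_rot: [1.0, -0.016, -0.002, -0.001]
force: [1.0, -0.5, -0.3]
finger_gap: 1.001
gripper_force: 0.0
```

```bash
python3 - <<'E'
from h import *
w=snap('wrist','w11');things(w,'tube0',.014)
p=np.load('p.npy',allow_pickle=True).item();print(ray(p,[(482,105),(440,30)],0))
T=plan(.529,-.366,.12,-6,3)
E
```

```text
tube0 0.93 px [342. 346.] c [ 376. -355.] size [np.float64(42.0), np.float64(96.0)] yaw 54.4 rgb [102.  39. 127.]
tube0 0.72 px [361. 217.] c [ 523. -364.] size [np.float64(39.0), np.float64(109.0)] yaw -8.0 rgb [168. 163. 152.]
tube0 0.55 px [102. 300.] c [441. -96.] size [np.float64(54.0), np.float64(97.0)] yaw -52.5 rgb [84. 81. 72.]
[[ 5.78111259e-01 -4.73444176e-01  5.55111512e-17]
 [ 6.61649478e-01 -4.07421145e-01  0.00000000e+00]]
3 x [-0.013, 0.047, 0.021, 0.0, 0.0, 0.004] then [0.002, 0.001, 0.001, 0.0, 0.0, -0.001]
```

Call:
{"name": "servo_tool", "arguments": {"commands": [-0.013,0.047,0.021,0,0,0.004,1,-0.013,0.047,0.021,0,0,0.004,1,-0.011,0.048,0.022,0,0,0.003,1,0,0,0,0,0,0,1,0,0,0,0,0,0,1]}}

```text
t: 28.43
tcp_pos: [0.5294, -0.3593, 0.1193]
tool_rot: [0.999, -0.051, -0.002, -0.002]
force: [-0.2, -0.2, 0.3]
finger_gap: 1.0
gripper_force: 0.0
```

```bash
python3 - <<'E'
from h import *
w=snap('wrist','w12');things(w,'tube0',.014)
T=plan(.53,-.365,.01,-6.5,4)
E
```

```text
tube0 0.95 px [290. 205.] c [ 523. -366.] size [np.float64(39.0), np.float64(109.0)] yaw -6.6 rgb [111. 106.  98.]
tube0 0.72 px [287. 349.] c [ 372. -358.] size [np.float64(46.0), np.float64(105.0)] yaw 53.4 rgb [66. 27. 81.]
4 x [0.0, 0.003, 0.055, 0.0, 0.0, 0.001] then [0.001, 0.002, 0.001, 0.0, 0.0, -0.002]
```

Call:
{"name": "servo_tool", "arguments": {"commands": [0,0.008,0.04,0,0,0.001,1,0,0,0.06,0,0,0,1,0,0,0.06,0,0,0,1,0,0,0.058,0,0,0,1,0,0,0,0,0,0,1,0,0,0,0,0,0,-1,0,0,0,0,0,0,-1,0,0,0,0,0,0,-1,0,0,0,0,0,0,-1,0,0,0,0,0,0,-1,0,0,0,0,0,0,-1,0,0,0,0,0,0,-1], "force": 30}}

```text
t: 29.53
tcp_pos: [0.5318, -0.3649, 0.0152]
tool_rot: [0.999, -0.053, 0.002, 0.001]
force: [0.4, 1.3, 7.5]
finger_gap: 0.393
gripper_force: 31.7
```

Call:
{"name": "servo_tool", "arguments": {"commands": [0,0,0,0,0,0,-1,0,0,-0.04,0,0,0,-1,0,0,-0.07,0,0,0,-1,0,0,-0.07,0,0,0,-1,0,0,-0.07,0,0,0,-1,0,0,-0.05,0,0,0,-1,0,0,0,0,0,0,-1]}}

```text
t: 30.12
tcp_pos: [0.5335, -0.3668, 0.1701]
tool_rot: [0.999, -0.053, 0.005, 0.004]
force: [0.1, -1.0, -0.4]
finger_gap: 0.385
gripper_force: 30.8
```

```bash
python3 - <<'E'
from h import *
T=plan(.586,.1045,.15,11,12)
E
```

```text
12 x [0.011, -0.079, 0.003, 0.0, 0.0, -0.004] then [0.003, 0.006, -0.004, 0.002, -0.001, 0.001]
```

Call:
{"name": "servo_tool", "arguments": {"commands": [0.011,-0.078,0.003,0,0,-0.004,-1,0.011,-0.078,0.003,0,0,-0.004,-1,0.011,-0.078,0.003,0,0,-0.004,-1,0.011,-0.078,0.003,0,0,-0.004,-1,0.011,-0.078,0.003,0,0,-0.004,-1,0.011,-0.078,0.003,0,0,-0.004,-1,0.011,-0.078,0.003,0,0,-0.004,-1,0.011,-0.078,0.003,0,0,-0.004,-1,0.011,-0.078,0.003,0,0,-0.004,-1,0.011,-0.078,0.003,0,0,-0.004,-1,0.011,-0.078,0.003,0,0,-0.004,-1,0.011,-0.078,0.003,0,0,-0.004,-1]}}

```text
t: 31.12
tcp_pos: [0.5805, 0.1059, 0.1443]
tool_rot: [0.995, 0.098, -0.0, -0.0]
force: [1.0, -0.5, -0.7]
finger_gap: 0.391
gripper_force: 30.8
```

Call:
{"name": "servo_tool", "arguments": {"commands": [0,0,0,0,0,0,-1,0,0,0,0,0,0,-1]}}

```text
t: 31.28
tcp_pos: [0.5799, 0.1065, 0.1442]
tool_rot: [0.995, 0.1, -0.001, -0.0]
force: [0.1, -0.3, -0.8]
finger_gap: 0.386
gripper_force: 30.8
```

```bash
python3 - <<'E'
from h import *
print(manip.sense()['tcp_pos'])
T=plan(.586,.1055,.036,11,5)
E
```

```text
[0.57992655 0.10651835 0.14416515]
5 x [0.002, 0.001, 0.043, 0.0, 0.0, 0.0] then [0.002, -0.001, 0.001, 0.0, 0.0, 0.001]
```

Call:
{"name": "servo_tool", "arguments": {"commands": [0.012,0.003,0.01,0,0,0,-1,0,0,0.04,0,0,0,-1,0,0,0.05,0,0,0,-1,0,0,0.05,0,0,0,-1,0,0,0.04,0,0,0,-1,0,0,0.024,0,0,0,-1,0,0,0,0,0,0,-1,0,0,0,0,0,0,-1]}}

```text
t: 31.95
tcp_pos: [0.5875, 0.1026, 0.0373]
tool_rot: [0.995, 0.097, -0.0, -0.0]
force: [-0.5, 0.9, -0.2]
finger_gap: 0.388
gripper_force: 30.8
```

Call:
{"name": "servo_tool", "arguments": {"commands": [0,-0.003,0.005,0,0,0,-1,0,0,0.004,0,0,0,-1,0,0,0,0,0,0,-1,0,0,0,0,0,0,0.06,0,0,0,0,0,0,0.06,0,0,0,0,0,0,0.06,0,0,-0.02,0,0,0,0.06,0,0,-0.05,0,0,0,0.06,0,0,-0.07,0,0,0,0.06,0,0,-0.07,0,0,0,1,0,0,-0.05,0,0,0,1,0,0,0,0,0,0,1]}}

```text
t: 32.95
tcp_pos: [0.591, 0.1055, 0.1702]
tool_rot: [0.995, 0.098, 0.006, 0.001]
force: [1.0, 0.3, -1.0]
finger_gap: 0.928
gripper_force: 0.0
```

```bash
python3 - <<'E'
from h import *
q=snap('scene','sc13');things(q,'tube0',.03);things(q,'stamp0',.02)
w=snap('wrist','w13');things(w,'tube0',.03)
i=np.hstack([w['img'][:400],]);cv2.imwrite('pics/sc13c.png',cv2.resize(q['img'][125:335,140:440],(800,560),interpolation=cv2.INTER_CUBIC)[:,:,::-1])
T=plan(.537,-.05,.2,-8,6)
E
```

```text
tube0 0.9 px [166. 276.] c [ 392. -369.] size [np.float64(54.0), np.float64(98.0)] yaw 52.4 rgb [114.  73. 137.]
tube0 0.74 px [167. 243.] c [ 291. -269.] size [np.float64(56.0), np.float64(102.0)] yaw 33.7 rgb [201. 178.  64.]
tube0 0.62 px [327. 213.] c [578. 116.] size [np.float64(40.0), np.float64(103.0)] yaw 12.4 rgb [134.5 132.5 122. ]
tube0 0.56 px [332. 205.] c [569. 163.] size [np.float64(62.0), np.float64(105.0)] yaw 12.0 rgb [131. 130. 120.]
tube0 0.36 px [128. 340.] c [ 473. -550.] size [np.float64(72.0), np.float64(146.0)] yaw -33.3 rgb [ 99. 104.  98.]
stamp0 0.77 px [276. 246.] c [ 535. -100.] size [np.float64(71.0), np.float64(88.0)] yaw -5.7 rgb [110.  80.  58.]
tube0 0.8 px [157. 195.] c [561. 219.] size [np.float64(39.0), np.float64(106.0)] yaw 11.4 rgb [203. 203. 190.]
tube0 0.69 px [219. 201.] c [565. 163.] size [np.float64(39.0), np.float64(106.0)] yaw 11.4 rgb [155. 147. 136.]
tube0 0.57 px [283. 199.] c [580. 103.] size [np.float64(38.0), np.float64(107.0)] yaw 11.3 rgb [147. 140. 129.]
6 x [-0.019, 0.051, -0.013, 0.0, 0.0, 0.009] then [-0.001, 0.0, 0.003, 0.0, 0.0, -0.001]
```

View pics/sc13c.png

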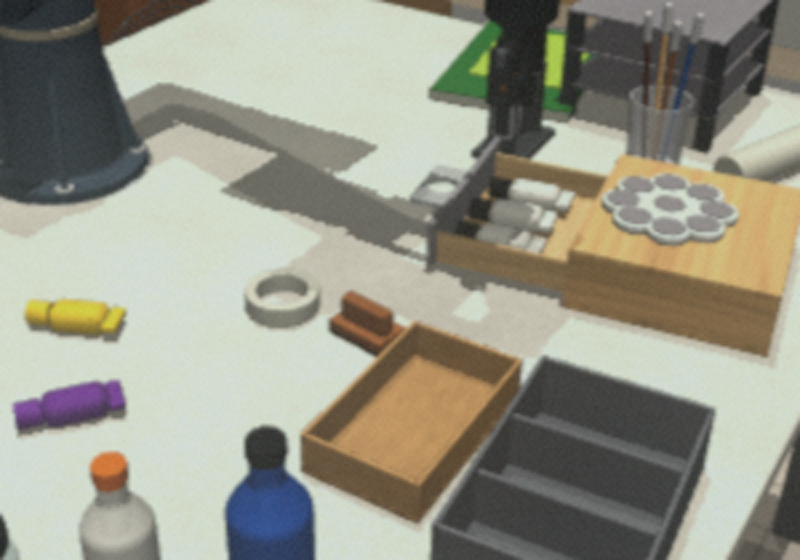

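```bash
python3 - <<'E'
from h import *
T=plan(.537,-.099,.14,-8,7)
E
```

```text
7 x [-0.017, 0.058, 0.006, 0.0, 0.0, 0.008] then [0.002, -0.001, 0.003, 0.0, 0.0, -0.003]
```

Call:
{"name": "servo_tool", "arguments": {"commands": [-0.017,0.058,0.006,0,0,0.008,1,-0.017,0.058,0.006,0,0,0.008,1,-0.017,0.058,0.006,0,0,0.008,1,-0.017,0.058,0.006,0,0,0.008,1,-0.017,0.058,0.006,0,0,0.008,1,-0.017,0.058,0.006,0,0,0.008,1,-0.016,0.057,0.008,0,0,0.005,1,0,0,0,0,0,0,1,0,0,0,0,0,0,1]}}

```text
t: 33.95
tcp_pos: [0.5361, -0.0997, 0.1397]
tool_rot: [0.998, -0.07, -0.002, -0.001]
force: [-0.9, 1.4, -0.4]
finger_gap: 1.001
gripper_force: 0.0
```

```bash
python3 - <<'E'
from h import *
w=snap('wrist','w14');things(w,'stamp0',.016);things(w,'stamp_box_in',.045);np.save('p.npy',w,allow_pickle=True)
T=plan(.537,-.099,.022,-8,4)
E
```

```text
stamp0 0.62 px [278. 200.] c [535. -96.] size [np.float64(44.0), np.float64(77.0)] yaw -7.8 rgb [79. 46. 23.]
stamp_box_in 0.68 px [391.  58.] c [ 642. -196.] size [np.float64(93.0), np.float64(200.0)] yaw -88.4 rgb [178. 130.  74.]
4 x [0.0, 0.001, 0.059, 0.0, 0.0, 0.0] then [0.0, -0.001, 0.001, 0.0, 0.0, 0.001]
```

View pics/w14.png

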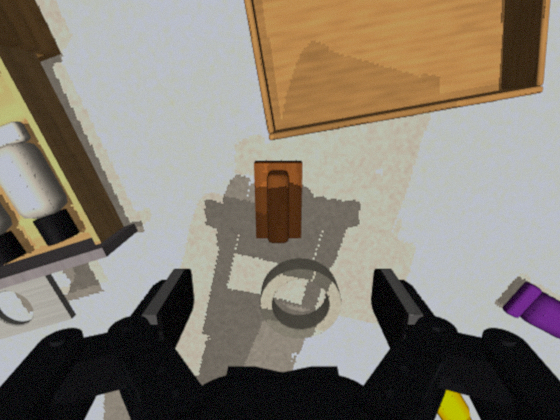

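Call:
{"name": "servo_tool", "arguments": {"commands": [0,-0.002,0.04,0,0,0,1,0,0,0.06,0,0,0,1,0,0,0.06,0,0,0,1,0,0,0.074,0,0,0,1,0,0,0,0,0,0,1,0,0,0,0,0,0,-1,0,0,0,0,0,0,-1,0,0,0,0,0,0,-1,0,0,0,0,0,0,-1,0,0,0,0,0,0,-1,0,0,0,0,0,0,-1,0,0,0,0,0,0,-1], "force": 40}}

```text
t: 35.1
tcp_pos: [0.5389, -0.0981, 0.0265]
tool_rot: [0.998, -0.069, 0.002, 0.001]
force: [0.0, 1.0, 8.2]
finger_gap: 0.198
gripper_force: 40.7
```

Call:
{"name": "servo_tool", "arguments": {"commands": [0,0,0,0,0,0,-1,0,0,0,0,0,0,-1,0,0,-0.04,0,0,0,-1,0,0,-0.06,0,0,0,-1,0,0,-0.06,0,0,0,-1,0,0,-0.04,0,0,0,-1,0,0,0,0,0,0,-1]}}

```text
t: 35.68
tcp_pos: [0.5405, -0.0988, 0.1292]
tool_rot: [0.998, -0.069, 0.005, 0.002]
force: [-0.7, 0.5, -0.2]
finger_gap: 0.197
gripper_force: 39.5
```

```bash
python3 - <<'E'
from h import *
p=np.load('p.npy',allow_pickle=True).item()
e=ray(p,[(273,137),(542,92)],.045);print(e)
d=e[0]-e[1];print(np.degrees(np.arctan2(d[1],d[0]))-90)
m=e.mean(0);n=np.array([d[1],-d[0]])/np.linalg.norm(d);c=m[:2]+n[:2]*.06;print(c)
T=plan(c[0],c[1]+.03,.13,np.degrees(np.arctan2(d[1],d[0]))-90,6)
E
```

```text
[[ 0.5955284  -0.10124421  0.045     ]
 [ 0.59976157 -0.29715274  0.045     ]]
1.2378485362021507
[ 0.65763098 -0.1979023 ]
6 x [0.041, 0.02, 0.0, 0.0, 0.0, -0.004] then [-0.002, 0.0, 0.001, 0.001, -0.001, -0.001]
```

Call:
{"name": "servo_tool", "arguments": {"commands": [0.041,0.023,0,0,0,-0.004,-1,0.041,0.023,0,0,0,-0.004,-1,0.041,0.023,0,0,0,-0.004,-1,0.041,0.023,0,0,0,-0.004,-1,0.041,0.023,0,0,0,-0.004,-1,0.039,0.023,0,0,0,-0.004,-1,0,0,0,0,0,0,-1,0,0,0,0,0,0,-1]}}

```text
t: 36.35
tcp_pos: [0.654, -0.1761, 0.1232]
tool_rot: [1.0, 0.006, -0.001, -0.0]
force: [-1.0, 0.4, -1.0]
finger_gap: 0.2
gripper_force: 39.5
```

Call:
{"name": "servo_tool", "arguments": {"commands": [0,0,0.03,0,0,0,-1,0,0,0.05,0,0,0,-1,0,0,0.05,0,0,0,-1,0,0,0.04,0,0,0,-1,0,0,0.02,0,0,0,-1,0,0,0,0,0,0,-1,0,0,0,0,0,0,-1]}}

```text
t: 36.93
tcp_pos: [0.6521, -0.1743, 0.0301]
tool_rot: [1.0, 0.007, -0.002, -0.001]
force: [-1.4, 1.3, 4.5]
finger_gap: 0.197
gripper_force: 42.1
```

Touching the floor (4.5 N). Release and retreat.

Call:
{"name": "servo_tool", "arguments": {"commands": [0,0,0,0,0,0,0,0,0,0,0,0,0,0,0,0,0,0,0,0,0,0,0,0,0,0,0,0,0,0,-0.03,0,0,0,0,0,0,-0.06,0,0,0,0,0,0,-0.07,0,0,0,0,0,0,-0.07,0,0,0,-1,-0.05,0,-0.05,0,0,0,-1,-0.07,0,0,0,0,0,-1,0,0,0,0,0,0,-1]}}

```text
t: 37.85
tcp_pos: [0.5872, -0.1745, 0.171]
tool_rot: [1.0, 0.007, -0.004, -0.001]
force: [-0.9, 1.3, -1.1]
finger_gap: 0.0
gripper_force: 0.0
```

```bash
python3 - <<'E'
from h import *
w=snap('wrist','w15');things(w,'stamp0',.02)
for n in ('scene','side'): things(snap(n),'stamp0',.02)
T=plan(.40,.03,.2,101,12);plan(.385,.115,.10,101,4,start=T)
E
```

```text
stamp0 0.84 px [283. 126.] c [ 649. -175.] size [np.float64(42.0), np.float64(70.0)] yaw 0.8 rgb [157.  91.  42.]
stamp0 0.94 px [297. 275.] c [ 650. -175.] size [np.float64(75.0), np.float64(83.0)] yaw 5.1 rgb [102.5  73.   50. ]
stamp0 0.69 px [241. 327.] c [ 628. -375.] size [np.float64(72.0), np.float64(232.0)] yaw -50.4 rgb [ 52.  68. 101.]
stamp0 0.27 px [245. 236.] c [ 440. -113.] size [np.float64(80.0), np.float64(105.0)] yaw -54.3 rgb [116.  115.5 104.5]
stamp0 0.77 px [259. 204.] c [ 650. -172.] size [np.float64(74.0), np.float64(75.0)] yaw -82.6 rgb [104.   64.5  28. ]
12 x [0.003, -0.054, -0.005, 0.0, 0.0, -0.023] then [-0.003, 0.0, -0.002, 0.0, 0.0, -0.002] OVER
4 x [0.043, 0.001, 0.05, 0.0, 0.0, 0.0] then [0.001, -0.002, 0.0, 0.0, 0.0, 0.0]
```

```bash
python3 - <<'E'
from h import *
T=plan(.42,.1337,.15,11,10);plan(.42,.1337,.035,11,4,start=T)
E
```

```text
10 x [-0.029, -0.065, 0.004, 0.0, 0.0, -0.003] then [0.002, -0.003, -0.002, 0.0, 0.0, 0.002] 
4 x [0.0, 0.0, 0.058, 0.0, 0.0, 0.0] then [0.0, 0.0, -0.002, 0.0, 0.0, 0.0]
```

Call:
{"name": "servo_tool", "arguments": {"commands": [-0.029,-0.065,0.004,0,0,-0.003,-1,-0.029,-0.065,0.004,0,0,-0.003,-1,-0.029,-0.065,0.004,0,0,-0.003,-1,-0.029,-0.065,0.004,0,0,-0.003,-1,-0.029,-0.065,0.004,0,0,-0.003,-1,-0.029,-0.065,0.004,0,0,-0.003,-1,-0.029,-0.065,0.004,0,0,-0.003,-1,-0.029,-0.065,0.004,0,0,-0.003,-1,-0.029,-0.065,0.004,0,0,-0.003,-1,-0.029,-0.065,0.004,0,0,-0.001,-1,0,0,0,0,0,0,-1,0,0,0,0,0,0,-1]}}

```text
t: 39.15
tcp_pos: [0.4177, 0.1339, 0.149]
tool_rot: [0.995, 0.097, -0.0, 0.0]
force: [-0.2, -0.1, -0.0]
finger_gap: -0.0
gripper_force: 0.0
```

```bash
python3 - <<'E'
from h import *
T=plan(.42,.1337,.036,10.9,4);plan(.585,.1655,.036,10.9,12,start=T)
E
```

```text
4 x [0.001, 0.0, 0.057, 0.0, 0.0, 0.0] then [0.001, 0.001, -0.002, 0.0, 0.0, 0.001] 
12 x [0.028, 0.0, 0.0, 0.0, 0.0, 0.0] then [0.0, -0.001, 0.0, 0.0, 0.0, 0.0]
```

Call:
{"name": "servo_tool", "arguments": {"commands": [0,0,0.056,0,0,0,-1,0,0,0.057,0,0,0,-1,0,0,0.057,0,0,0,-1,0,0,0.056,0,0,0,-1,0,0,0,0,0,0,-1]}}

```text
t: 39.57
tcp_pos: [0.4178, 0.1313, 0.0319]
tool_rot: [0.996, 0.094, -0.004, -0.0]
force: [-0.4, 0.9, 0.0]
finger_gap: 0.002
gripper_force: 0.0
```

Call:
{"name": "servo_tool", "arguments": {"commands": [0.016,0,0,0,0,0,-1,0.016,0,0,0,0,0,-1,0.016,0,0,0,0,0,-1,0.016,0,0,0,0,0,-1,0.016,0,0,0,0,0,-1,0.016,0,0,0,0,0,-1,0.016,0,0,0,0,0,-1,0.016,0,0,0,0,0,-1,0.016,0,0,0,0,0,-1,0.016,0,0,0,0,0,-1]}}

```text
t: 40.4
tcp_pos: [0.4973, 0.1476, 0.0363]
tool_rot: [0.996, 0.095, -0.0, 0.0]
force: [-2.8, -0.8, 1.2]
finger_gap: -0.0
gripper_force: 1.5
```

Call:
{"name": "servo_tool", "arguments": {"commands": [0.016,0,0,0,0,0,-1,0.016,0,0,0,0,0,-1,0.016,0,0,0,0,0,-1,0.016,0,0,0,0,0,-1,0.016,0,0,0,0,0,-1,0.016,0,0,0,0,0,-1,0.016,0,0,0,0,0,-1,0.016,0,0,0,0,0,-1,0.016,0,0,0,0,0,-1,0.01,0,0,0,0,0,-1,0,0,0,0,0,0,-1,0,0,0,0,0,0,-1]}}

```text
t: 41.4
tcp_pos: [0.5739, 0.1625, 0.0365]
tool_rot: [0.996, 0.095, 0.002, -0.0]
force: [-0.3, -0.1, -0.2]
finger_gap: -0.003
gripper_force: 0.0
```

Call:
{"name": "servo_tool", "arguments": {"commands": [0.008,0,0,0,0,0,-1,0.008,0,0,0,0,0,-1,0.006,0,0,0,0,0,-1,0.004,0,0,0,0,0,-1,0,0,0,0,0,0,-1]}}

```text
t: 41.82
tcp_pos: [0.5856, 0.1646, 0.0363]
tool_rot: [0.996, 0.095, 0.0, -0.0]
force: [-1.7, 0.4, 1.0]
finger_gap: -0.002
gripper_force: 0.6
```

Call:
{"name": "servo_tool", "arguments": {"commands": [0.004,0,0,0,0,0,-1,0.004,0,0,0,0,0,-1,0,0,0,0,0,0,-1]}}

```text
t: 42.07
tcp_pos: [0.5894, 0.1653, 0.0363]
tool_rot: [0.996, 0.095, 0.0, -0.0]
force: [-1.8, 1.2, -0.3]
finger_gap: 0.003
gripper_force: 0.8
```

Call:
{"name": "servo_tool", "arguments": {"commands": [0.004,0,0,0,0,0,-1,0.003,0,0,0,0,0,-1,0,0,0,0,0,0,-1]}}

```text
t: 42.32
tcp_pos: [0.5924, 0.1658, 0.0362]
tool_rot: [0.996, 0.095, -0.0, -0.0]
force: [-3.4, 0.1, 0.4]
finger_gap: 0.003
gripper_force: 1.3
```

Call:
{"name": "servo_tool", "arguments": {"commands": [0.004,0,0,0,0,0,-1,0,0,0,0,0,0,-1]}}

```text
t: 42.48
tcp_pos: [0.5925, 0.1658, 0.0362]
tool_rot: [0.995, 0.095, -0.002, 0.0]
force: [-5.1, -1.9, 4.6]
finger_gap: -0.001
gripper_force: 2.9
```

Call:
{"name": "servo_tool", "arguments": {"commands": [0.005,0,0,0,0,0,-1,0,0,0,0,0,0,-1]}}

```text
t: 42.65
tcp_pos: [0.5925, 0.1659, 0.036]
tool_rot: [0.995, 0.095, -0.005, 0.0]
force: [-9.5, -3.1, 7.4]
finger_gap: 0.002
gripper_force: 4.9
```

Call:
{"name": "servo_tool", "arguments": {"commands": [-0.03,0,0,0,0,0,-1,-0.07,0,0,0,0,0,-1,-0.07,0,-0.03,0,0,0,-1,-0.07,0,-0.07,0,0,0,-1,0,0,-0.08,0,0,0,-1,0,0,-0.08,0,0,0,-1,0,0.06,-0.05,0,0,0,-1,0,0.07,0,0,0,0,-1,0,0.07,0,0,0,0,-1,0,0.07,0,0,0,0,-1,0,0.07,0,0,0,0,-1,0,0,0,0,0,0,-1]}}

```text
t: 43.65
tcp_pos: [0.5209, -0.0283, 0.1868]
tool_rot: [0.996, 0.092, 0.004, 0.003]
force: [0.8, 0.5, 0.5]
finger_gap: -0.003
gripper_force: 0.0
```

```bash
python3 - <<'E'
from h import *
s=manip.sense();print(s['tcp_pos'])
a=snap('scene','scf');b=snap('side','sdf')
i=np.hstack([cv2.resize(a['img'][120:340,140:440],(430,315),interpolation=cv2.INTER_CUBIC),cv2.resize(b['img'][110:370,180:410],(279,315),interpolation=cv2.INTER_CUBIC)])
cv2.imwrite('pics/fin.png',i[:,:,::-1])
for p in (a,b):
    things(p,'hook',.126);things(p,'stamp0',.02);things(p,'tape',.02)
E
```

```text
[ 0.52093716 -0.02832344  0.1868435 ]
hook 0.76 px [334. 150.] c [476. 349.] size [np.float64(36.0), np.float64(157.0)] yaw -84.0 rgb [108.  78.  50.]
hook 0.74 px [390. 203.] c [765. 116.] size [np.float64(135.0), np.float64(145.0)] yaw -43.6 rgb [154. 150. 141.]
hook 0.47 px [185. 332.] c [ 618. -523.] size [np.float64(50.0), np.float64(170.0)] yaw -41.7 rgb [127. 125. 116.]
stamp0 0.68 px [297. 275.] c [ 650. -173.] size [np.float64(73.0), np.float64(84.0)] yaw 3.1 rgb [103.  73.  50.]
stamp0 0.56 px [333. 170.] c [439. 444.] size [np.float64(100.0), np.float64(349.0)] yaw -68.2 rgb [57. 59. 54.]
tape 0.95 px [245. 236.] c [ 439. -114.] size [np.float64(77.0), np.float64(105.0)] yaw -54.2 rgb [130.  129.5 117. ]
tape 0.36 px [352. 207.] c [617. 197.] size [np.float64(60.0), np.float64(296.0)] yaw -76.9 rgb [158. 158. 153.]
hook 0.64 px [255. 339.] c [462. 388.] size [np.float64(41.0), np.float64(120.0)] yaw -74.1 rgb [153.  93.  40.]
hook 0.35 px [313. 232.] c [414.   6.] size [np.float64(70.0), np.float64(83.0)] yaw -74.8 rgb [125.5 126.5 109.5]
stamp0 0.75 px [259. 204.] c [ 652. -170.] size [np.float64(69.0), np.float64(78.0)] yaw -0.7 rgb [109.   68.5  30. ]
tape 0.75 px [313. 232.] c [433. -93.] size [np.float64(71.0), np.float64(93.0)] yaw -74.9 rgb [117.5 118.5 102.5]
```

View pics/fin.png

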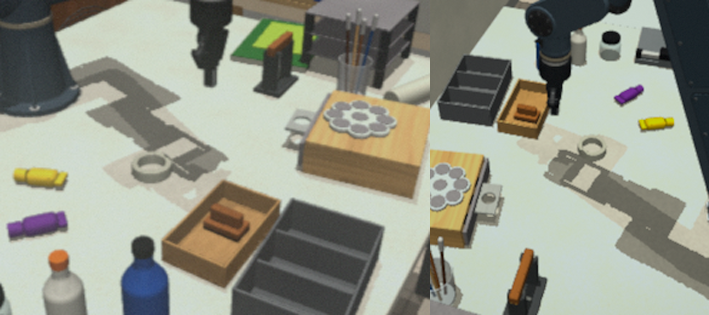

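The tray is home with all the tubes in it, the stamp stands in the box, and the hook hangs in its stand. The other objects look undisturbed, so I'm handing the job in.

```bash
python3 -c "
from station import manip
print(manip.sign_off())"
```

```text
the job is handed in; nothing more can be done
None
```

I handed the job in at about 44 s of the 210 s allowed, but the sign-off returned no verdict. All three white tubes lie flat in the closed tray, the only stamp I found stands in the box, the hook is back in its stand, and the purple and yellow tubes were not touched.

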